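# Clamp a steel sleeve with a turnbuckle fixture

### The arm

A 6-joint arm with a two-finger parallel gripper is mounted at the origin on the work surface. World frame = base frame: x ahead of the robot, y to its left, z up, the work surface at z = 0. Lengths are in m, angles in rad, forces in N, time in s.
With the tool pointing down it reaches from about 0.25 to 0.725 m from the base axis. Payload 4 kg.
Tool frame: the origin (TCP) lies at the very end of the fingers, on their centre line; the grasp point (between the pads) lies 19 mm behind it; z points along the fingers, y is the direction in which the jaws open and shut (so a half turn about z gives the same grasp; the last joint's range is limited). The gripper opens to 85 mm and grips with 20 to 120 N. Pads are 22 mm wide; open, the fingers measure 114 mm over their backs; the gripper's body (76 mm by 85 mm) begins 54 mm behind the grasp point. The pads swing forward as they close: fully open they stand 13 mm farther back than shut.
Start: joints at [1.293, 0.241, 0.005, 1.335, 0, 1.571], TCP at [0.137, 0.481, 0.231] pointing down, gripper open.
Joint ranges: [-2.72, 2.72], [-1.05, 1.87], [-1.09, 1.28], [-1.99, 2.15], [-1.42, 1.44], [-3.14, 3.14]. Speed limits (rad/s): [2.79, 2.79, 3.14, 3.14, 3.14, 3.14].

### API

Orientations are given as a unit quaternion [x, y, z, w].
In Python, from workcell import bot, camera gives the robot as it stands. The module is installed in compiled form; this text tells all that it offers.
- The arm moves only by the tool send_rows, never from a script. Its argument "deltas" is a list of rows, each an object with "grip": the opening, from 0 (shut) to 1 (fully open); "translation": the shift along the tool's x, y, z in m, a list of three; "twist": the turn, a rotation vector about the tool's x, y, z in degrees, a list of three. A call has 1 to 5 rows; each row is the pose to reach, as a shift and turn from the pose measured when the call began, along the tool's axes at that moment; what a row does not reach only later rows make up. A row lasts 1/8 s, in which the tool goes at most 62.5 mm and 10.7 degrees, less where a joint would pass 70% of its speed; a pose out of reach is approached as far as the arm can. A call with a gripper value outside its range is refused whole. The fingers move at their own pace and stop on an object; the grip force is fixed at half the most. Time passes only in rows, so rows that repeat a pose let the fingers close. It gives the time, the measured TCP pose, the force and the opening at its end, in the units of the state.
- bot.get_obs(): the state, without advancing time (a new reading comes with each control period).
- camera(name): name is "side" or "top"; returns a dict with "color" (384x512x3 uint8, blue, green, red), "intrinsics" (3x3 intrinsics, pixels), "xyz" and "rotation" of the camera in the world. Camera axes: x right, y down, z forward; pixel columns grow to the right and rows downward; lengths in m; the calibration is good to about 2 mm. A picture is of the moment at which its call begins. There is no depth.
- bot.job_done(): hands the job in, once; it reports no verdict.
The state is a dict: "clock": time; "joint_pos": joint angles; "joint_vel": joint speeds; "tau": joint torques, N m; "eef_pos": TCP position; "tool_rot": TCP orientation; "ft_force": force on the tool from outside, world axes, zero at the start; "ft_torque": the same for the moment, N m; "grip_width": finger opening in m.
Only numpy, scipy, OpenCV 4.12 (cv2) and the standard library are available. Lean on these libraries where they do the work, as an engineer would, in place of code of your own. Each camera call takes 0.05 s, during which the arm holds its last target.

### The job

Stand the loose steel sleeve upright on the white seat mark between the two orange V jaws of the blue fixture, setting it down rather than dropping it. Then turn the turnbuckle by its red-balled spokes so that both jaws draw in together, and go on by feel until both grip the sleeve firmly, without overtightening. Let go and leave the sleeve clamped upright, the turnbuckle at rest and the other things on the bench where they stand.

Things in the scene. Friction and masses are not known exactly. Their poses are not given: they have to be found in the camera images.
- fixture: Clamping fixture bolted to the bench at varying place and yaw: steel base plate 250 x 190 mm, 12 mm thick, from x -120 to +130 and y -95 to +95 mm. Origin at bench level near its middle; x points from the turnbuckle (x = -70 mm) to the sleeve seat (x = +85 mm), y along the turnbuckle's axis, z up. Highest fixed parts: two rod lugs, 109 mm above the bench.
- seat (a point): Centre of the white seat mark on top of the base plate (12 mm above the bench), midway between the V jaws; the centre of the sleeve's underside belongs here, within about 3 mm (the jaws shift it up to 6 mm along y as they close).
- hub (a point): Centre of the turnbuckle body on its level axis (fixture y), 90 mm above the bench. In the plane through it square to the axis stand four spokes, 90 degrees apart: 10 mm rods with an 18 mm red ball at the end, ball centre 65 mm from the axis. An upper spoke can be pushed from its -x side with shut fingers pointing down, from 65 degrees before upright to 45 past it.
- turnbuckle (a joint): Angle of the turnbuckle, rad. At 0 a spoke points straight up; a spoke's lean from upright towards fixture +x equals the value, give or take quarter turns. Grows, and closes the jaws, when upper spokes go towards the seat; the jaws bite somewhere from 2.5 to 3.4 rad, only feel tells where. Running free it takes 0.38 N m (6 N square on a ball); dry friction holds it where left.
- jaw_left: Blue jaw carriage on the +y side: a bar along x, 21 to 55 mm above the bench, 16 mm thick, with a lug at the turnbuckle end and a spring-backed (7 N per mm) orange V pad at the seat end, no higher than the bar. Origin meets the fixture's when the turnbuckle reads 0 and goes 6 mm towards -y per rad. At 0 its V is 20 mm clear of a centred sleeve.
- jaw_right: Mirror image on the -y side, going 6 mm towards +y per rad as it tightens. Its V pad sits on an adjusting screw set anywhere from 0 to 10 mm farther in each time, not measured: at 0 it is 10 to 20 mm clear of a centred sleeve.
- sleeve: Loose upright steel sleeve, 50 mm outside diameter, 95 mm tall, about 0.65 kg, bored 36 mm from the top. Origin at the centre of its underside. Grip it across the outside with the fingertips 65 mm or more above its foot so that they stay over the jaws; closing along the fixture's x keeps them clear of the jaws and lugs.
- oil: Loose black oil bottle with a yellow label, 60 mm in diameter, 115 mm tall; bystander. Origin at the underside.
- fitting: Loose stepped brass fitting, 56 mm across the foot, 55 mm tall; bystander. Origin at the underside.
- jar: Loose amber glass jar, 62 mm in diameter, 85 mm tall; bystander. Origin at the underside.
- spoke_root (a point): A point on the axis, 20 mm to the +y side of the hub. Torque about the axis tells the grip: past the bite it rises by 0.012 N m per newton. 0.58 N m (9 N square on a ball) is still loose, 0.68 (10.5 N, some 25 N grip) good and firm, 0.86 (13 N, 40 N grip) spoils the sleeve; under 12 N grip is too loose. From bite to 25 N it turns about 0.3 rad, to 40 N about 0.48. Above 30 N it backs off when let go.
Things that resemble listed ones, but are neither listed nor needed, are in the scene too. Leave any pink or turquoise look-alike of the sleeve alone.

How it is judged:
By the outcome, as a careful person would: the job done as asked, in the order asked, and still so for the second after the job is handed in, with the robot touching nothing.
It also fails if it takes over 72 s, if anything falls off the work surface, if the arm or the gripper's body presses on something with over 40 N, if the wrist force passes 120 N, or if a joint passes its speed limit or range.

## Working session

There is one attempt and no reset: what is moved stays moved. The work goes in short steps, Python scripts to look and compute and a tool call to move; the robot and the scene stay as the last step left them, time stands still between calls to the robot, and variables do not carry over. Pictures are saved under pics/ and viewed, and the job is handed in when it is done.

Besides the shell and the picture viewer there is one more tool, called after "Request:" as name(argument=value, ...) on one line, values as JSON. send_rows: Moves the arm, as the interface text tells. Its arguments: {"type":"object","properties":{"deltas":{"type":"array","items":{"type":"object","properties":{"grip":{"type":"number"},"translation":{"type":"array","items":{"type":"number"}},"twist":{"type":"array","items":{"type":"number"}}}}}},"required":["deltas"]}

```bash
mkdir -p pics; ls; python3 - <<'E'
from workcell import bot,camera
import cv2,numpy as np
np.set_printoptions(precision=4,suppress=True)
for n in("side","top"):
    c=camera(n); cv2.imwrite(f"pics/{n}0.png",c["color"]); print(n,c["intrinsics"],c["xyz"],c["rotation"])
print(bot.get_obs())
E
```

```text
pics
side [[482.6521   0.     260.8378]
 [  0.     482.6521 190.4121]
 [  0.       0.       1.    ]] [ 0.2208 -0.8787  0.814 ] [ 0.8879 -0.1575  0.0833 -0.4241]
top [[484.2039   0.     246.1998]
 [  0.     484.2039 192.8089]
 [  0.       0.       1.    ]] [0.4635 0.011  1.2882] [ 0.7173 -0.6955  0.0364 -0.0216]
{'clock': 0.1, 'joint_pos': array([1.293 , 0.2414, 0.0038, 1.3352, 0.    , 1.5708]), 'joint_vel': array([ 0.0016,  0.0001,  0.0044,  0.0007, -0.0009, -0.0006]), 'tau': array([ -0.001 , -37.314 ,  25.301 ,   0.0109,  -0.0001,  -0.    ]), 'eef_pos': array([0.137 , 0.4803, 0.2305]), 'tool_rot': array([ 0.1385,  0.9904, -0.001 , -0.0001]), 'ft_force': array([-0.4878, -0.4123,  0.5295]), 'ft_torque': array([-0.0482,  0.0198, -0.0324]), 'grip_width': 0.0854915027428131}
```

View pics/side0.png

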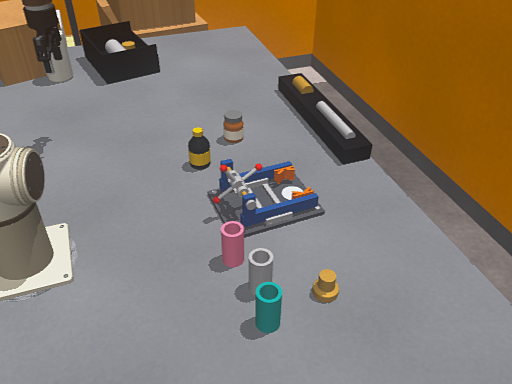

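View pics/top0.png

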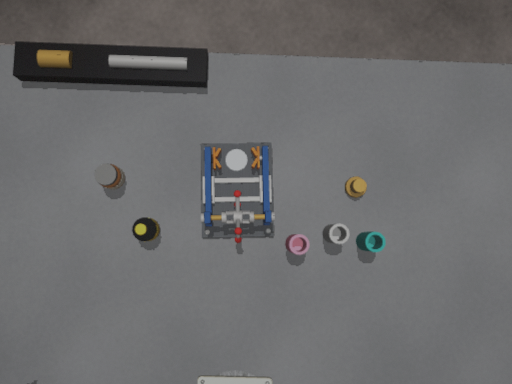

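```bash
cat > h.py <<'E'
from workcell import bot,camera
import cv2,numpy as np
from scipy.spatial.transform import Rotation as R
np.set_printoptions(precision=4,suppress=True)
def ray(c,uv):
    K=c["intrinsics"];d=np.linalg.inv(K)@np.array([uv[0],uv[1],1.]);return np.array(c["xyz"]),R.from_quat(c["rotation"]).apply(d)
def onz(c,uv,z):
    o,d=ray(c,uv);return o+d*(z-o[2])/d[2]
def proj(c,p):
    q=R.from_quat(c["rotation"]).inv().apply(np.array(p)-c["xyz"]);q=np.array(c["intrinsics"])@q.T;return q[:2]/q[2]
def tri(c1,u1,c2,u2):
    o1,d1=ray(c1,u1);o2,d2=ray(c2,u2);s=np.linalg.lstsq(np.c_[d1,-d2],o2-o1,rcond=None)[0]
    a,b=o1+d1*s[0],o2+d2*s[1];return (a+b)/2,np.linalg.norm(a-b)
def crop(c,fn,x0,y0,x1,y1,s):
    cv2.imwrite(fn,cv2.resize(c["color"][y0:y1,x0:x1],None,fx=s,fy=s,interpolation=cv2.INTER_CUBIC))
E
python3 - <<'E'
from h import *
t=camera("top");s=camera("side")
np.save("t.npy",t,allow_pickle=True);np.save("s.npy",s,allow_pickle=True)
crop(t,"pics/tc.png",190,130,290,250,5)
crop(t,"pics/tg.png",280,170,400,260,6)
crop(s,"pics/sc.png",200,150,330,240,6)
crop(s,"pics/sg.png",215,215,295,335,5)
for n,c in(("t",t),("s",s)):
    hsv=cv2.cvtColor(c["color"],cv2.COLOR_BGR2HSV)
    ms={"red":cv2.inRange(hsv,(0,180,90),(4,255,255))|cv2.inRange(hsv,(174,180,90),(180,255,255)),
     "white":cv2.inRange(hsv,(0,0,205),(180,30,255)),"orange":cv2.inRange(hsv,(5,180,150),(18,255,255)),"blue":cv2.inRange(hsv,(105,120,50),(125,255,255))}
    for k,m in ms.items():
        N,_,st,ce=cv2.connectedComponentsWithStats(m)
        for i in range(1,N):
            x,y,w,h,a=st[i]
            if a>8 and 180<ce[i][0]<400 and 120<ce[i][1]<300: print(n,k,st[i],ce[i],onz(c,ce[i],0.012))
E
```

```text
t red [235 191   5   6  21] [236.9048 193.2857] [0.5667 0.0103 0.012 ]
t red [235 228   6   6  25] [237.8  230.52] [0.4687 0.0049 0.012 ]
t blue [204 147   8  79 447] [207.7136 185.6242] [0.5846 0.0881 0.012 ]
t blue [262 146   9  79 463] [265.4708 185.5745] [ 0.5896 -0.0647  0.012 ]
s red [221 165   6   6  33] [223.303  167.4242] [0.5179 0.184  0.012 ]
s red [256 164   6   6  28] [258.3571 166.5357] [0.6125 0.1553 0.012 ]
s red [214 197   6   5  23] [216.0435 199.2609] [0.4592 0.0565 0.012 ]
s white [245 180  16   4  18] [252.7778 181.5556] [0.5742 0.0953 0.012 ]
s white [263 184  16  19  61] [271.2131 192.9344] [0.6034 0.033  0.012 ]
s white [282 187  21  13 138] [289.5362 191.4783] [0.6515 0.0224 0.012 ]
s white [257 201   4   7  16] [258.375  204.4375] [0.5553 0.0005 0.012 ]
s white [266 212  26   8  33] [278.5455 215.5455] [ 0.5879 -0.0564  0.012 ]
s white [250 248  23  18  91] [260.8901 256.9121] [ 0.4972 -0.1732  0.012 ]
s orange [274 166  20   8  60] [283.8833 169.3   ] [0.6756 0.1191 0.012 ]
s orange [290 172   4   8  11] [292.2727 176.3636] [0.6848 0.081  0.012 ]
s orange [293 187  20  10  66] [302.3182 191.8182] [0.6829 0.0098 0.012 ]
s blue [221 159  12  11  56] [227.2857 162.3929] [0.5358 0.2036 0.012 ]
s blue [245 162  47  20 213] [267.9531 170.831 ] [0.6307 0.1272 0.012 ]
s blue [240 171   9   6  23] [243.0435 173.5652] [0.561  0.1383 0.012 ]
s blue [221 172   9  19  41] [225.0732 181.439 ] [0.5036 0.1208 0.012 ]
s blue [220 178   4   4  11] [221.     179.8182] [0.4952 0.1314 0.012 ]
s blue [243 193  75  30 527] [277.1157 205.0588] [ 0.5997 -0.0179  0.012 ]
s blue [313 202   5   5  10] [315.  204.3] [ 0.6925 -0.0477  0.012 ]
s blue [241 213   4   5  12] [242.1667 215.3333] [ 0.5028 -0.0252  0.012 ]
```

View pics/tc.png

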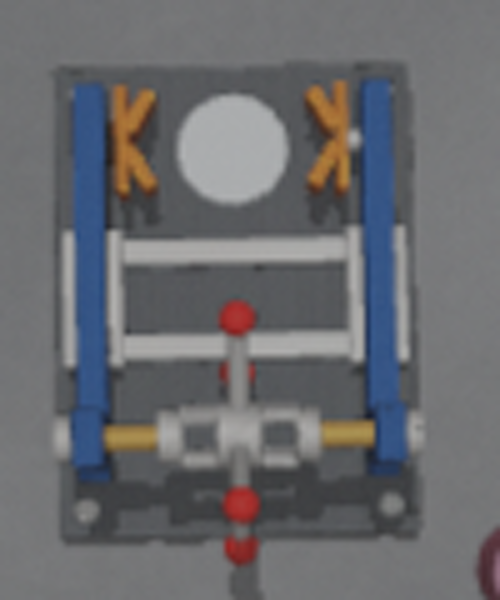

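View pics/sc.png

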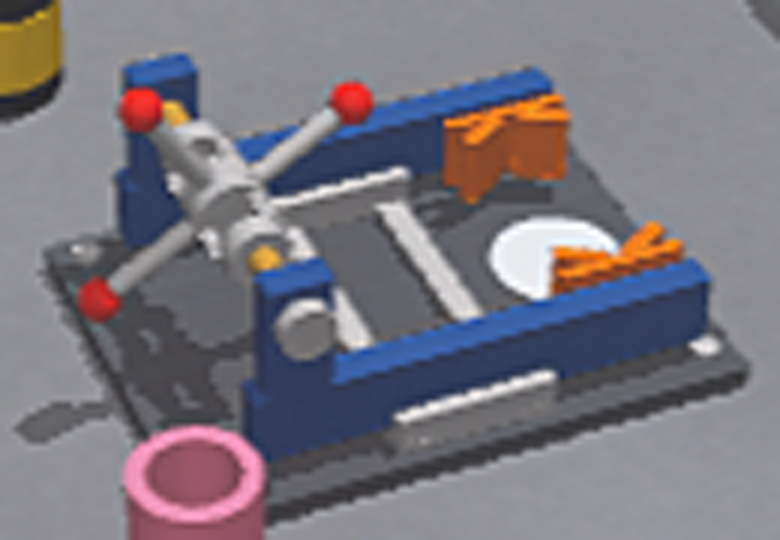

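View pics/tg.png

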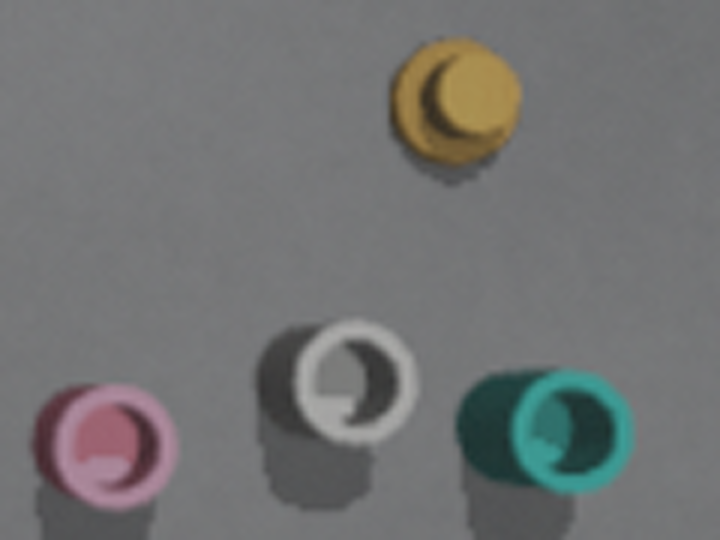

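View pics/sg.png

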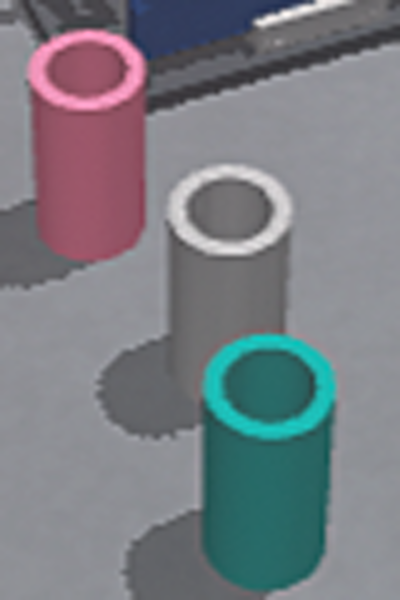

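```bash
python3 - <<'E'
from h import *
t=np.load("t.npy",allow_pickle=True).item();s=np.load("s.npy",allow_pickle=True).item()
def f(p,k,x0,y0): return ((p[0]+.5)/k-.5+x0,(p[1]+.5)/k-.5+y0)
T=lambda p:f(p,5,190,130); S=lambda p:f(p,6,200,150)
G=lambda p:f(p,6,280,170); SG=lambda p:f(p,5,215,215)
print("sleeve tri",tri(t,G((356,382)),s,SG((230,210))), onz(t,G((356,382)),.095),onz(s,SG((230,210)),.095))
for n,p in(("pink",(116,446)),("turq",(573,432))): print(n,onz(t,G(p),.095))
# seat
for c,n,box in((t,"t",(220,145,252,175)),(s,"s",(275,180,312,205))):
    g=c["color"];hsv=cv2.cvtColor(g,cv2.COLOR_BGR2HSV);m=cv2.inRange(hsv,(0,0,150),(180,40,255));k=np.zeros_like(m);k[box[1]:box[3],box[0]:box[2]]=255;m&=k
    cs=max(cv2.findContours(m,0,1)[0],key=cv2.contourArea);e=cv2.fitEllipse(cs);print("seat",n,e,onz(c,e[0],.012))
cor=[onz(t,T(p),.012) for p in((57,68),(408,65),(418,538),(63,540))];cor=np.array(cor);print(cor)
ex=(cor[0]+cor[1]-cor[2]-cor[3])/2;print("yaw x",np.degrees(np.arctan2(ex[1],ex[0])),np.linalg.norm(ex))
ey=(cor[0]+cor[3]-cor[2]-cor[1])/2;print("yaw y",np.degrees(np.arctan2(ey[1],ey[0]))-90,np.linalg.norm(ey))
ctr=cor.mean(0);print("ctr",ctr)
yaw=np.arctan2(ex[1],ex[0]);u=np.array([np.cos(yaw),np.sin(yaw),0]);v=np.array([-u[1],u[0],0]);o=ctr-5e-3*u
print("origin",o,"seat",o+.085*u,"hub",o-.07*u)
# balls
for n,a,b in(("front",(238,318),(352,103)),("back",(240,505),(143,109)),("lowback",(241,547),(99,299))):
    p,e=tri(t,T(a),s,S(b));d=p-(o-.07*u)
    x,y,z=d@u,d@v,p[2]-.09;print(n,p,e,x,y,z,np.hypot(x,z),np.degrees(np.arctan2(x,z)))
# blue bars' y at z .055: 
for n,p in(("L",(90,180)),("R",(377,180))):
    q=onz(t,T(p),.055)-o;print(n,q@u,q@v)
# pads
for n,p in(("Lbottom",(122,138)),("Rbottom",(341,136))):
    q=onz(t,T(p),.055)-o;print(n,q@u,q@v)
E
```

```text
sleeve tri (array([ 0.4689, -0.2443,  0.094 ]), np.float64(0.0004743411062842474)) [ 0.4692 -0.2442  0.095 ] [ 0.4684 -0.2452  0.095 ]
pink [ 0.4401 -0.1459  0.095 ]
turq [ 0.4513 -0.3341  0.095 ]
seat t ((236.02500915527344, 159.21473693847656), (20.110254287719727, 20.67724609375), 64.089111328125) [0.6575 0.0155 0.012 ]
seat s ((290.6871032714844, 192.00973510742188), (12.354925155639648, 19.59367561340332), 84.43778228759766) [0.6535 0.0194 0.012 ]
[[ 0.6974  0.1101  0.012 ]
 [ 0.7054 -0.0769  0.012 ]
 [ 0.454  -0.0887  0.012 ]
 [ 0.4474  0.0975  0.012 ]]
yaw x 2.771884183389277 0.25097011804258657
yaw y 2.2377315708188092 0.18672643989502882
ctr [0.5761 0.0105 0.012 ]
origin [0.5711 0.0103 0.012 ] seat [0.656  0.0144 0.012 ] hub [0.5011 0.0069 0.012 ]
front [0.5575 0.0098 0.1242] 0.0007572562118081536 0.05646096128923305 0.00019395599528091194 0.03420171273713232 0.06601209967769237 58.794254296530184
back [0.4682 0.0059 0.1454] 0.00041801770034727835 -0.032981492605711454 0.0006556003360657253 0.05544092907966966 0.06450949908127919 -30.748172562290783
lowback [0.4466 0.0046 0.0559] 0.0010628840477816457 -0.054579858995571336 0.0003282427194042591 -0.03411467704829377 0.06436437056389063 -122.00709312123641
L 0.06464583916361213 0.07436480232878957
R 0.06238623024786975 -0.07291341602769974
Lbottom 0.0861330808394775 0.05769954860182933
Rbottom 0.08548921561216098 -0.054861576808864713
```

```bash
cat >> h.py <<'E'
def go(x,y,z,yaw=2.6):
    o=bot.get_obs();Rc=R.from_quat(o["tool_rot"]);a=np.radians(yaw)
    yv=np.array([np.cos(a),np.sin(a),0]);zv=np.array([0,0,-1.]);Rt=R.from_matrix(np.c_[np.cross(yv,zv),yv,zv])
    d=Rc.inv().apply(np.array([x,y,z])-o["eef_pos"]);w=(Rc.inv()*Rt).as_rotvec(degrees=True)
    print("t",o["clock"],"pos",o["eef_pos"],"f",o["ft_force"],"w",o["grip_width"],"-> trans",np.round(d,4),"twist",np.round(w,2))
E
python3 -c "
from h import *
go(.469,-.2445,.2)"
```

```text
t 0.2 pos [0.137  0.4805 0.2307] f [ 0.3389 -0.2029 -0.2561] w 0.08538065059821633 -> trans [-0.5181 -0.6061  0.0316] twist [-0.07  0.05 71.48]
```

Request:
send_rows(deltas=[{"grip": 1,"translation": [-0.039,-0.045,0],"twist": [0,0,6]},{"grip": 1,"translation": [-0.078,-0.09,0],"twist": [0,0,12]},{"grip": 1,"translation": [-0.117,-0.135,0],"twist": [0,0,18]},{"grip": 1,"translation": [-0.156,-0.18,0],"twist": [0,0,24]},{"grip": 1,"translation": [-0.195,-0.226,0],"twist": [0,0,30]}])

```text
clock: 0.82
eef_pos: [0.263, 0.208, 0.2311]
tool_rot: [0.391, 0.92, -0.0, 0.0]
ft_force: [1.3, 0.6, 1.0]
grip_width: 0.0853
```

```bash
python3 -c "
from h import *
go(.469,-.2445,.2)"
```

```text
t 0.825 pos [0.263  0.208  0.2311] f [1.2912 0.5747 0.9552] w 0.0852674014307967 -> trans [-0.4688 -0.1657  0.0316] twist [ 0.01  0.06 41.34]
```

Request:
send_rows(deltas=[{"grip": 1,"translation": [-0.055,-0.02,0],"twist": [0,0,6]},{"grip": 1,"translation": [-0.112,-0.04,0],"twist": [0,0,12]},{"grip": 1,"translation": [-0.17,-0.06,0],"twist": [0,0,18]},{"grip": 1,"translation": [-0.228,-0.08,0],"twist": [0,0,24]},{"grip": 1,"translation": [-0.286,-0.1,0],"twist": [0,0,30]}])

```text
clock: 1.45
eef_pos: [0.3899, -0.0694, 0.2316]
tool_rot: [0.618, 0.786, 0.0, 0.001]
ft_force: [1.1, 0.1, 0.2]
grip_width: 0.0855
```

```bash
python3 -c "
from h import *
go(.469,-.2445,.2)"
```

```text
t 1.45 pos [ 0.3899 -0.0694  0.2316] f [1.0673 0.0506 0.2163] w 0.08552907537328286 -> trans [-0.1888  0.0353  0.0318] twist [ 0.08  0.05 11.11]
```

Request:
send_rows(deltas=[{"grip": 1,"translation": [-0.055,0.01,0],"twist": [0,0,3]},{"grip": 1,"translation": [-0.11,0.02,0.01],"twist": [0,0,6]},{"grip": 1,"translation": [-0.165,0.031,0.025],"twist": [0,0,9]},{"grip": 1,"translation": [-0.189,0.0353,0.032],"twist": [0,0,11.1]},{"grip": 1,"translation": [-0.189,0.0353,0.032],"twist": [0,0,11.1]}])

```text
clock: 2.08
eef_pos: [0.4687, -0.2459, 0.1983]
tool_rot: [0.692, 0.722, -0.0, -0.0]
ft_force: [0.6, 0.4, 0.3]
grip_width: 0.0851
```

```bash
python3 -c "
from h import *
go(.469,-.2445,.07)
t=camera('top');crop(t,'pics/tp.png',260,160,420,280,5)"
```

```text
t 2.075 pos [ 0.4687 -0.2459  0.1983] f [0.6275 0.3567 0.2578] w 0.0850649715775892 -> trans [0.0013 0.0004 0.1283] twist [-0.04 -0.03 -0.12]
```

View pics/tp.png

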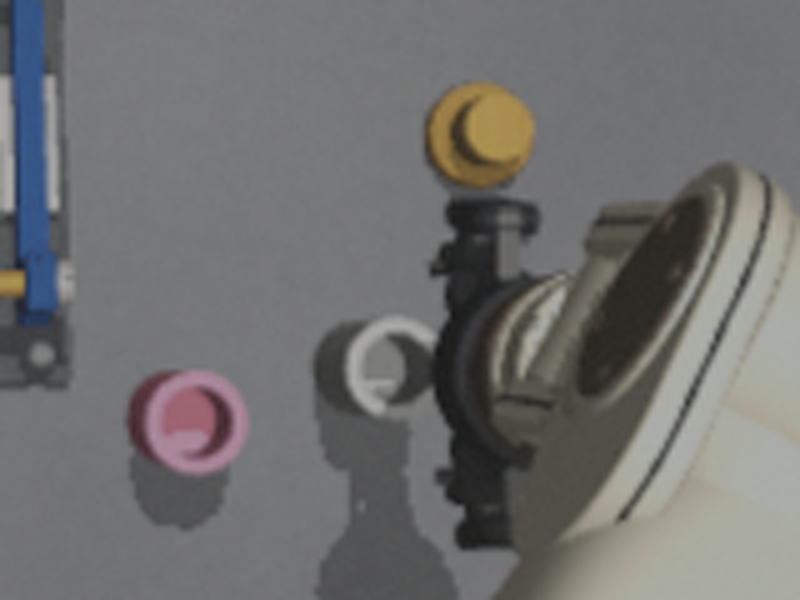

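Request:
send_rows(deltas=[{"grip": 1,"translation": [0.001,0,0.05],"twist": [0,0,0]},{"grip": 1,"translation": [0.001,0,0.1],"twist": [0,0,0]},{"grip": 1,"translation": [0.0013,0.0004,0.12],"twist": [0,0,0]},{"grip": 1,"translation": [0.0013,0.0004,0.1285],"twist": [0,0,0]},{"grip": 1,"translation": [0.0013,0.0004,0.1285],"twist": [0,0,0]}])

```text
clock: 2.75
eef_pos: [0.469, -0.2427, 0.0711]
tool_rot: [0.691, 0.723, 0.0, -0.0]
ft_force: [0.4, -0.3, 0.1]
grip_width: 0.0856
```

```bash
python3 -c "
from h import *
go(.469,-.2445,.07)
t=camera('side');crop(t,'pics/sp.png',200,190,320,310,5)"
```

```text
t 2.75 pos [ 0.469  -0.2427  0.0711] f [ 0.4039 -0.3342  0.0786] w 0.08555306951264607 -> trans [-0.0018 -0.0001  0.0011] twist [ 0.   -0.03  0.03]
```

View pics/sp.png

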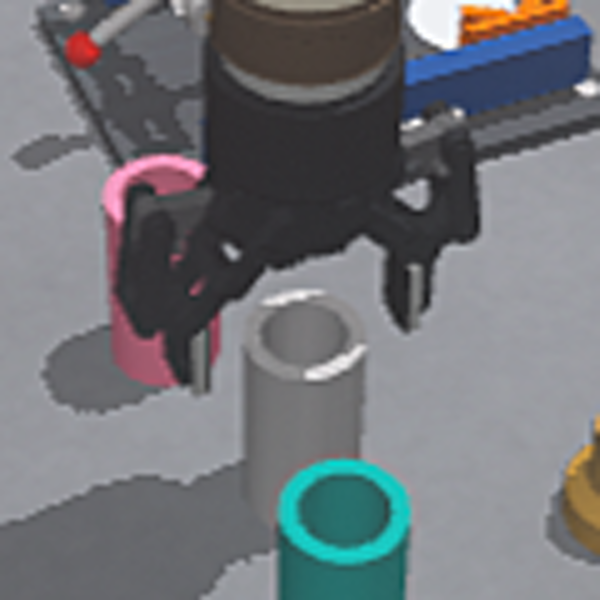

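Fingers straddle the grey sleeve (crop ~(305,340)), clear of the pink one and the turquoise one. Nudge and close.

Request:
send_rows(deltas=[{"grip": 1,"translation": [-0.0018,0,0.001],"twist": [0,0,0]},{"grip": 0.4,"translation": [-0.0018,0,0.001],"twist": [0,0,0]},{"grip": 0.4,"translation": [-0.0018,0,0.001],"twist": [0,0,0]},{"grip": 0.2,"translation": [-0.0018,0,0.001],"twist": [0,0,0]},{"grip": 0.2,"translation": [-0.0018,0,0.001],"twist": [0,0,0]}])

```text
clock: 3.42
eef_pos: [0.4702, -0.2453, 0.0716]
tool_rot: [0.691, 0.723, 0.001, 0.001]
ft_force: [0.9, -0.3, 5.9]
grip_width: 0.0484
```

Request:
send_rows(deltas=[{"grip": 0.2,"translation": [0,0,0],"twist": [0,0,0]},{"grip": 0.2,"translation": [0,0,0],"twist": [0,0,0]},{"grip": 0.2,"translation": [0,0,-0.01],"twist": [0,0,0]},{"grip": 0.2,"translation": [0,0,-0.02],"twist": [0,0,0]},{"grip": 0.2,"translation": [0,0,-0.02],"twist": [0,0,0]}])

```text
clock: 4.05
eef_pos: [0.4705, -0.2455, 0.092]
tool_rot: [0.691, 0.723, 0.001, 0.002]
ft_force: [0.3, 0.1, -7.6]
grip_width: 0.0482
```

```bash
python3 -c "
from h import *
go(.6567,.015,.225)
t=camera('side');crop(t,'pics/sq.png',200,190,320,310,5)"
```

```text
t 4.05 pos [ 0.4705 -0.2455  0.092 ] f [ 0.3238  0.0532 -7.6129] w 0.048170001605483355 -> trans [ 0.2516  0.1983 -0.1327] twist [0.2  0.08 0.01]
```

View pics/sq.png

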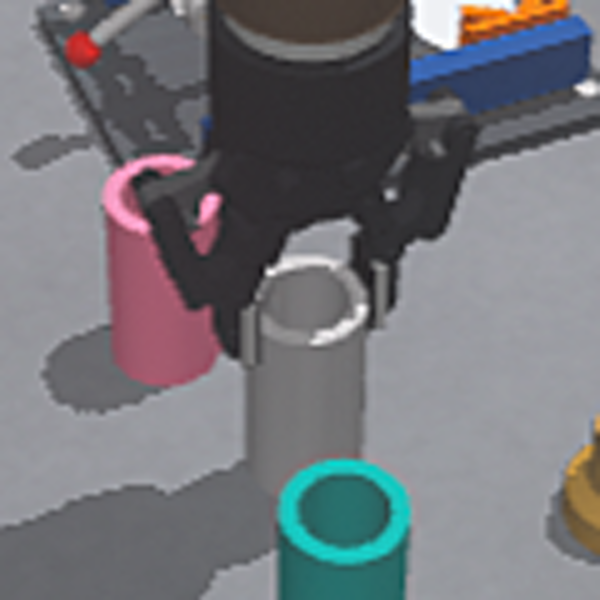

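Request:
send_rows(deltas=[{"grip": 0.2,"translation": [0,0,-0.04],"twist": [0,0,0]},{"grip": 0.2,"translation": [0,0,-0.085],"twist": [0,0,0]},{"grip": 0.2,"translation": [0.02,0.016,-0.12],"twist": [0,0,0]},{"grip": 0.2,"translation": [0.055,0.045,-0.13],"twist": [0.1,0,0]},{"grip": 0.2,"translation": [0.095,0.075,-0.13],"twist": [0.2,0,0]}])

```text
clock: 4.72
eef_pos: [0.5415, -0.1467, 0.2229]
tool_rot: [0.691, 0.722, -0.0, 0.001]
ft_force: [-0.3, -1.4, -7.4]
grip_width: 0.0482
```

```bash
python3 -c "
from h import *
go(.6575,.0142,.2)"
```

```text
t 4.725 pos [ 0.5415 -0.1467  0.2229] f [-0.292  -1.395  -7.3592] w 0.04816222979416647 -> trans [0.1557 0.1229 0.0228] twist [ 0.1   0.12 -0.09]
```

Request:
send_rows(deltas=[{"grip": 0.2,"translation": [0.045,0.036,0],"twist": [0,0,0]},{"grip": 0.2,"translation": [0.09,0.072,0],"twist": [0,0,0]},{"grip": 0.2,"translation": [0.13,0.103,0.01],"twist": [0.1,0.1,0]},{"grip": 0.2,"translation": [0.154,0.122,0.023],"twist": [0.1,0.1,0]},{"grip": 0.2,"translation": [0.1557,0.1229,0.023],"twist": [0.1,0.1,0]}])

```text
clock: 5.35
eef_pos: [0.6571, 0.0169, 0.1961]
tool_rot: [0.69, 0.724, -0.002, -0.002]
ft_force: [-1.0, -0.6, -8.1]
grip_width: 0.0482
```

```bash
python3 -c "
from h import *
go(.6575,.0142,.12)"
```

```text
t 5.35 pos [0.6571 0.0169 0.1961] f [-1.0461 -0.65   -8.0968] w 0.04815745909601786 -> trans [-0.0028  0.0007  0.0761] twist [-0.31 -0.02  0.12]
```

Request:
send_rows(deltas=[{"grip": 0.2,"translation": [-0.002,0,0.025],"twist": [-0.1,0,0]},{"grip": 0.2,"translation": [-0.0028,0.0007,0.055],"twist": [-0.3,0,0]},{"grip": 0.2,"translation": [-0.0028,0.0007,0.076],"twist": [-0.3,0,0]},{"grip": 0.2,"translation": [-0.0028,0.0007,0.085],"twist": [-0.3,0,0]},{"grip": 0.2,"translation": [-0.0028,0.0007,0.085],"twist": [-0.3,0,0]}])

```text
clock: 5.98
eef_pos: [0.6568, 0.0136, 0.1105]
tool_rot: [0.69, 0.723, -0.001, -0.001]
ft_force: [-0.6, 1.2, -7.3]
grip_width: 0.0478
```

```bash
python3 -c "
from h import *
go(.6575,.0142,.0846)
t=camera('side');crop(t,'pics/sr.png',230,130,350,230,6)
t=camera('top');crop(t,'pics/tr.png',180,110,300,210,6)"
```

```text
t 5.975 pos [0.6568 0.0136 0.1105] f [-0.5989  1.2391 -7.3435] w 0.04775629059669056 -> trans [0.0006 0.0008 0.0259] twist [-0.11 -0.01  0.08]
```

View pics/sr.png

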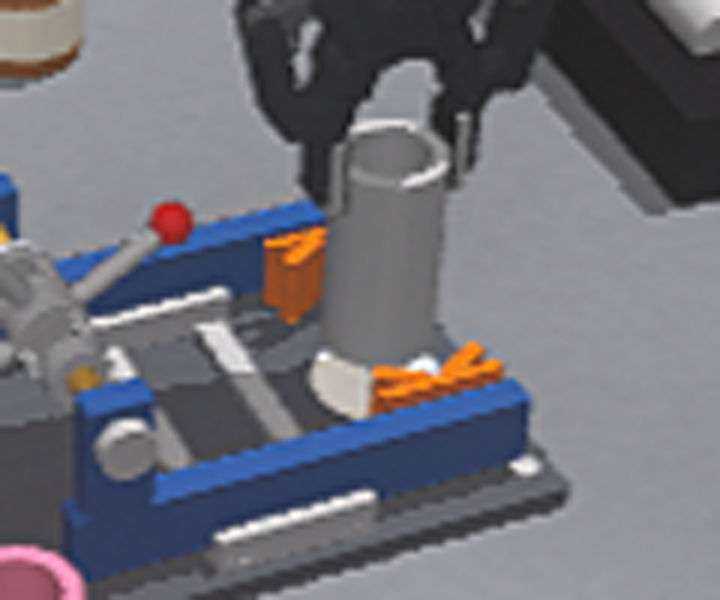

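View pics/tr.png

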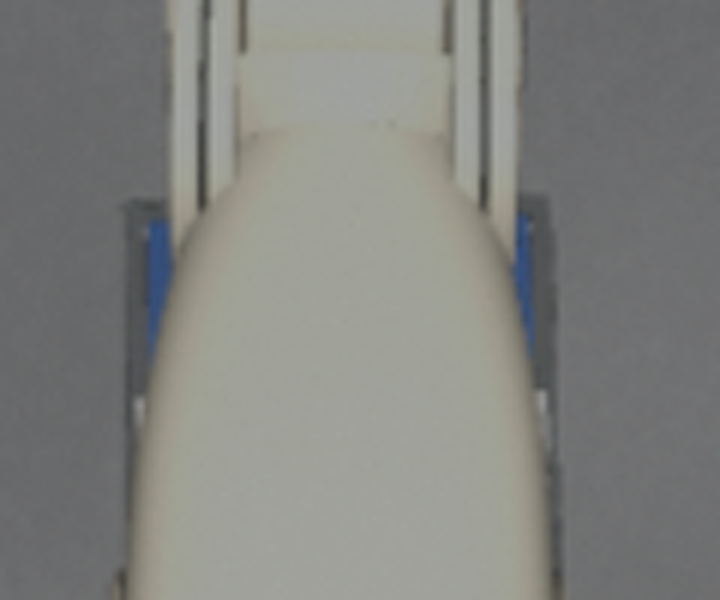

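```bash
python3 - <<'E'
from h import *
s=camera("side")
f=lambda p:np.array([(p[0]+.5)/6-.5+230,(p[1]+.5)/6-.5+130])
zt=.1105-.0716+.095
p=onz(s,f((397,154)),zt);print("rim ctr",p)
for q in([.6575,.0145,zt],[.6575,.0145,zt-.095]):
    a=(proj(s,q)-[230,130]+.5)*6-.5;print(a)
E
```

```text
rim ctr [0.6569 0.012  0.1339]
[395.8689 150.4733]
[382.8683 331.1069]
```

Request:
send_rows(deltas=[{"grip": 0.2,"translation": [0.001,0.0006,0.008],"twist": [-0.1,0,0]},{"grip": 0.2,"translation": [0.001,0.0008,0.016],"twist": [-0.1,0,0]},{"grip": 0.2,"translation": [0.001,0.0008,0.021],"twist": [-0.1,0,0]},{"grip": 0.2,"translation": [0.001,0.0008,0.0235],"twist": [-0.1,0,0]},{"grip": 0.2,"translation": [0.001,0.0008,0.0245],"twist": [-0.1,0,0]}])

```text
clock: 6.75
eef_pos: [0.6591, 0.015, 0.0878]
tool_rot: [0.69, 0.724, 0.001, 0.001]
ft_force: [0.4, 0.2, -7.6]
grip_width: 0.0483
```

```bash
python3 -c "
from h import *
go(.6575,.0147,.0836)"
```

```text
t 6.75 pos [0.6591 0.015  0.0878] f [ 0.3724  0.1848 -7.6356] w 0.04827960626268875 -> trans [-0.0002 -0.0016  0.0042] twist [ 0.22 -0.01  0.11]
```

Request:
send_rows(deltas=[{"grip": 0.2,"translation": [0,-0.001,0.001],"twist": [0.1,0,0]},{"grip": 0.2,"translation": [0,-0.0012,0.002],"twist": [0.1,0,0]},{"grip": 0.2,"translation": [0,-0.0012,0.003],"twist": [0.1,0,0]},{"grip": 0.2,"translation": [0,-0.0012,0.003],"twist": [0.1,0,0]}])

```text
clock: 7.25
eef_pos: [0.6579, 0.0149, 0.0847]
tool_rot: [0.69, 0.724, 0.001, 0.001]
ft_force: [-0.6, -0.3, -7.6]
grip_width: 0.0479
```

```bash
python3 -c "
from h import *
go(.6575,.0147,.0836)"
```

```text
t 7.25 pos [0.6579 0.0149 0.0847] f [-0.582  -0.2704 -7.5983] w 0.047877046369521295 -> trans [-0.0002 -0.0004  0.0011] twist [ 0.11 -0.01  0.11]
```

Request:
send_rows(deltas=[{"grip": 0.2,"translation": [0,0,0.0007],"twist": [0.1,0,0]},{"grip": 0.2,"translation": [0,0,0.0014],"twist": [0.1,0,0]},{"grip": 0.2,"translation": [0,0,0.0014],"twist": [0.1,0,0]}])

```text
clock: 7.62
eef_pos: [0.658, 0.015, 0.0837]
tool_rot: [0.69, 0.724, 0.0, 0.0]
ft_force: [-0.4, 0.7, -4.6]
grip_width: 0.0479
```

```bash
python3 -c "
from h import *
go(.6575,.0147,.0836)
t=camera('side');crop(t,'pics/ss.png',230,130,350,230,6)"
```

```text
t 7.625 pos [0.658  0.015  0.0837] f [-0.423   0.6632 -4.5919] w 0.04791838345328537 -> trans [-0.0002 -0.0005  0.0001] twist [ 0.04 -0.01  0.11]
```

View pics/ss.png

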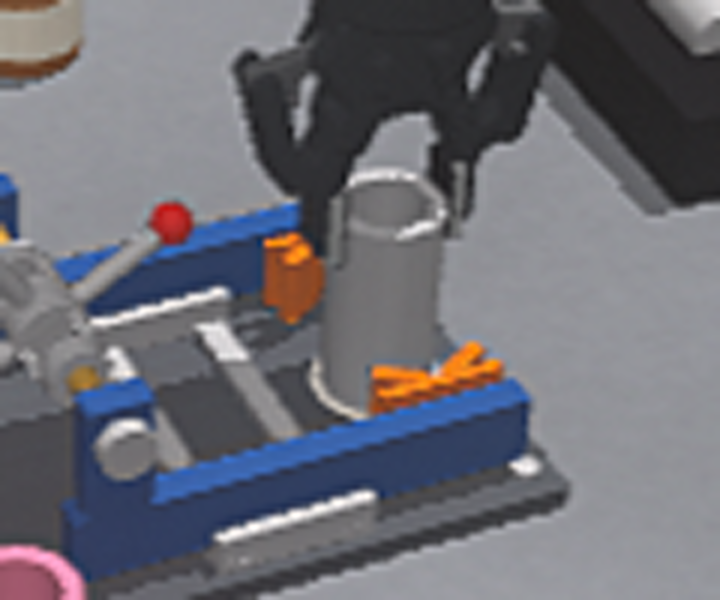

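Request:
send_rows(deltas=[{"grip": 0.2,"translation": [0,-0.0005,0.0006],"twist": [0,0,0]},{"grip": 0.2,"translation": [0,-0.0005,0.001],"twist": [0,0,0]}])

```text
clock: 7.92
eef_pos: [0.658, 0.015, 0.0837]
tool_rot: [0.69, 0.724, 0.001, 0.001]
ft_force: [-1.2, 0.5, -0.1]
grip_width: 0.0482
```

Request:
send_rows(deltas=[{"grip": 0.65,"translation": [0,0,0],"twist": [0,0,0]},{"grip": 0.8,"translation": [0,0,0],"twist": [0,0,0]},{"grip": 1,"translation": [0,0,0],"twist": [0,0,0]},{"grip": 1,"translation": [0,0,0],"twist": [0,0,0]},{"grip": 1,"translation": [0,0,-0.02],"twist": [0,0,0]}])

```text
clock: 8.55
eef_pos: [0.6564, 0.0149, 0.1018]
tool_rot: [0.69, 0.724, -0.001, -0.001]
ft_force: [0.1, 0.3, 0.4]
grip_width: 0.0852
```

Request:
send_rows(deltas=[{"grip": 1,"translation": [0,0,-0.05],"twist": [0,0,0]},{"grip": 1,"translation": [0,0,-0.11],"twist": [0,0,0]},{"grip": 1,"translation": [0,-0.05,-0.11],"twist": [0,0,0]},{"grip": 1,"translation": [0.01,-0.11,-0.11],"twist": [0,0,0]},{"grip": 1,"translation": [0.01,-0.17,-0.11],"twist": [0,0,0]}])

```text
clock: 9.18
eef_pos: [0.4848, 0.0172, 0.2123]
tool_rot: [0.69, 0.724, -0.0, -0.001]
ft_force: [-0.3, -0.6, 1.1]
grip_width: 0.0855
```

```bash
python3 -c "
from h import *
go(.42,.005,.2)
t=camera('side');crop(t,'pics/st.png',200,130,350,240,5);np.save('s1.npy',t,allow_pickle=True)
t=camera('top');crop(t,'pics/tt.png',180,110,300,250,4);np.save('t1.npy',t,allow_pickle=True)"
```

```text
t 9.175 pos [0.4848 0.0172 0.2123] f [-0.3414 -0.6034  1.0854] w 0.08553955140585724 -> trans [-0.0091 -0.0653  0.0124] twist [-0.07 -0.02  0.15]
```

View pics/st.png

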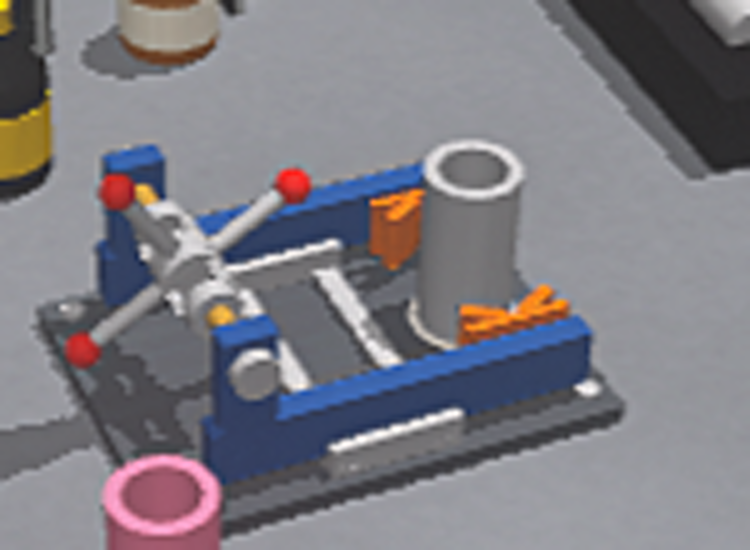

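View pics/tt.png

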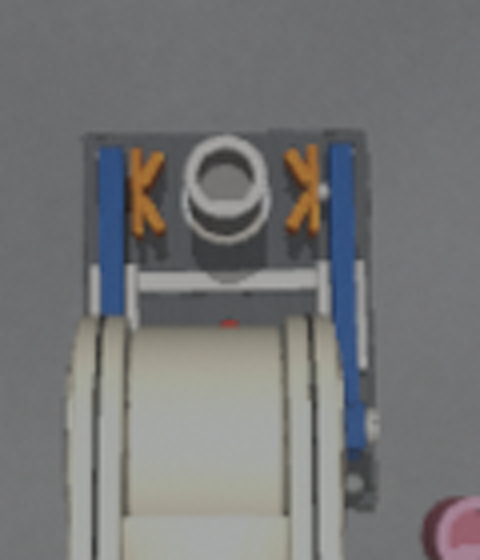

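```bash
python3 -c "
from h import *
t=np.load('t1.npy',allow_pickle=True).item();s=np.load('s1.npy',allow_pickle=True).item()
a=((227+.5)/4-.5+180,(177.5+.5)/4-.5+110);b=((473.5)/5-.5+200,(169.5+.5)/5-.5+130)
print(onz(t,a,.107),onz(s,b,.107),tri(t,a,s,b))
"
```

```text
[0.6561 0.0148 0.107 ] [0.6557 0.0151 0.107 ] (array([0.6558, 0.0148, 0.1072]), np.float64(0.0003813875813903362))
```

Request:
send_rows(deltas=[{"grip": 0.3,"translation": [-0.006,-0.03,0],"twist": [0,0,0]},{"grip": 0,"translation": [-0.013,-0.055,0.0],"twist": [0,0,0]},{"grip": 0,"translation": [-0.0115,-0.055,0.02],"twist": [0,0,0]},{"grip": 0,"translation": [-0.0115,-0.055,0.05],"twist": [0,0,0]},{"grip": 0,"translation": [-0.0115,-0.055,0.074],"twist": [0,0,0]}])

```text
clock: 9.9
eef_pos: [0.4221, 0.0024, 0.1365]
tool_rot: [0.69, 0.724, -0.004, -0.004]
ft_force: [-0.3, 0.8, -0.4]
grip_width: 0.0001
```

```bash
python3 -c "
from h import *
go(.434,.004,.138)
t=camera('side');crop(t,'pics/su.png',180,100,300,220,5)"
```

```text
t 9.9 pos [0.4221 0.0024 0.1365] f [-0.2937  0.822  -0.4339] w 0.00012933139696650752 -> trans [ 0.001   0.012  -0.0017] twist [-0.69 -0.02  0.11]
```

View pics/su.png

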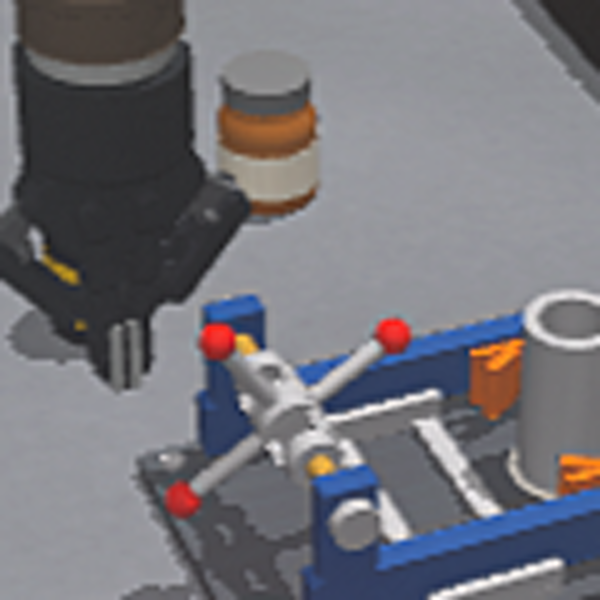

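```bash
cat >> h.py <<'E'
HUB=np.array([.5027,.0070,.090]);YAW=np.radians(2.6);U=np.array([np.cos(YAW),np.sin(YAW),0]);H=.012
def state(show=True):
    o=bot.get_obs();p=o["eef_pos"]-HUB;x=p@U;F=-np.array(o["ft_force"]);th=np.arcsin(np.clip((x+H+.009)/.065,-1,1))
    zc=.065*np.cos(th);xc=x+H;T=zc*(F@U)-xc*F[2]
    print("t %.2f th %.3f (%.1f deg) x' %.4f z %.4f y' %.4f Fx %.2f Fz %.2f T %.3f"%(o["clock"],th,np.degrees(th),x,p[2]+.09,p@[-U[1],U[0],0],F@U,F[2],T),"tq",o["ft_torque"])
    return o,th
def arc(ths):
    o,_=state();Rc=R.from_quat(o["tool_rot"])
    yv=U;zv=np.array([0,0,-1.]);Rt=R.from_matrix(np.c_[np.cross(yv,zv),yv,zv]);w=(Rc.inv()*Rt).as_rotvec(degrees=True)
    print("twist",np.round(w,1))
    for a in ths:
        p=HUB+U*(.065*np.sin(a)-.009-H)+np.array([0,0,.065*np.cos(a)-.006])
        print("%.2f"%a,np.round(Rc.inv().apply(p-o["eef_pos"]),4).tolist())
E
python3 -c "
from h import *
arc([-.66,-.6,-.57,-.54,-.51,-.45])"
```

```text
t 9.95 th -1.260 (-72.2 deg) x' -0.0829 z 0.1336 y' -0.0008 Fx 0.14 Fz 2.65 T 0.191 tq [0.0126 0.1431 0.0216]
twist [-1.  -0.   0.1]
-0.66 [0.0008, 0.022, -0.0021]
-0.60 [0.0008, 0.0251, -0.0045]
-0.57 [0.0008, 0.0267, -0.0056]
-0.54 [0.0008, 0.0284, -0.0066]
-0.51 [0.0008, 0.03, -0.0076]
-0.45 [0.0007, 0.0335, -0.0095]
```

Request:
send_rows(deltas=[{"grip": 0,"translation": [0.001,0.008,0],"twist": [-0.8,0,0]},{"grip": 0,"translation": [0.001,0.016,0],"twist": [-0.8,0,0]},{"grip": 0,"translation": [0.001,0.02,0],"twist": [-0.8,0,0]},{"grip": 0,"translation": [0.001,0.02,0],"twist": [-0.8,0,0]}])

```text
clock: 10.45
eef_pos: [0.4409, 0.0044, 0.1339]
tool_rot: [0.69, 0.724, -0.001, -0.001]
ft_force: [-0.2, 0.4, 0.2]
grip_width: -0.0001
```

```bash
python3 -c "
from h import *
arc([-.66,-.6,-.57,-.54,-.51,-.45])"
```

```text
t 10.45 th -0.680 (-39.0 deg) x' -0.0619 z 0.1339 y' 0.0002 Fx 0.16 Fz -0.17 T -0.001 tq [ 0.0081  0.0271 -0.0185]
twist [-0.1 -0.   0.1]
-0.66 [-0.0002, 0.001, -0.0014]
-0.60 [-0.0002, 0.0042, -0.0038]
-0.57 [-0.0002, 0.0058, -0.0048]
-0.54 [-0.0002, 0.0074, -0.0059]
-0.51 [-0.0002, 0.0091, -0.0068]
-0.45 [-0.0002, 0.0126, -0.0087]
```

Request:
send_rows(deltas=[{"grip": 0,"translation": [0,0.003,-0.003],"twist": [0,0,0]},{"grip": 0,"translation": [0,0.005,-0.0045],"twist": [0,0,0]}])

```text
clock: 10.7
eef_pos: [0.4463, 0.0047, 0.1389]
tool_rot: [0.69, 0.724, -0.0, -0.001]
ft_force: [0.0, -0.2, -0.1]
grip_width: -0.0001
```

Request:
send_rows(deltas=[{"grip": 0,"translation": [0,0.002,-0.001],"twist": [0,0,0]}])

```text
clock: 10.82
eef_pos: [0.4485, 0.0048, 0.1401]
tool_rot: [0.69, 0.724, -0.0, -0.001]
ft_force: [0.0, -0.0, -0.1]
grip_width: -0.0
```

Request:
send_rows(deltas=[{"grip": 0,"translation": [0,0.003,-0.0015],"twist": [0,0,0]}])

```text
clock: 10.95
eef_pos: [0.4495, 0.0048, 0.141]
tool_rot: [0.69, 0.724, -0.002, -0.002]
ft_force: [-5.3, -0.8, -0.7]
grip_width: -0.0001
```

```bash
python3 -c "
from h import *
arc([-.5,-.44,-.38,-.32,-.26,-.2,-.14])"
```

```text
t 10.95 th -0.518 (-29.7 deg) x' -0.0532 z 0.1410 y' 0.0002 Fx 5.38 Fz 0.71 T 0.333 tq [-0.0646  1.2369  0.0362]
twist [-0.3 -0.   0.1]
-0.50 [-0.0002, 0.001, -0.0]
-0.44 [-0.0002, 0.0045, -0.0018]
-0.38 [-0.0002, 0.0081, -0.0034]
-0.32 [-0.0003, 0.0117, -0.0048]
-0.26 [-0.0003, 0.0155, -0.0059]
-0.20 [-0.0003, 0.0192, -0.0068]
-0.14 [-0.0003, 0.0231, -0.0075]
```

Request:
send_rows(deltas=[{"grip": 0,"translation": [0,0.0035,-0.0012],"twist": [-0.2,0,0]},{"grip": 0,"translation": [0,0.007,-0.0028],"twist": [-0.3,0,0]},{"grip": 0,"translation": [0,0.0105,-0.0043],"twist": [-0.3,0,0]},{"grip": 0,"translation": [0,0.014,-0.0055],"twist": [-0.3,0,0]},{"grip": 0,"translation": [0,0.018,-0.0066],"twist": [-0.3,0,0]}])

```text
clock: 11.58
eef_pos: [0.4637, 0.0055, 0.1481]
tool_rot: [0.69, 0.724, -0.003, -0.003]
ft_force: [-13.0, -0.0, 16.3]
grip_width: -0.0004
```

```bash
python3 -c "
from h import *
arc([-.2,-.14,-.08,-.02,.04,.10,.16])"
```

```text
t 11.57 th -0.280 (-16.1 deg) x' -0.0390 z 0.1481 y' 0.0003 Fx 13.00 Fz -16.28 T 0.373 tq [-0.0909  2.6224 -0.0138]
twist [-0.4 -0.   0.1]
-0.20 [-0.0003, 0.0051, 0.0004]
-0.14 [-0.0003, 0.0089, -0.0003]
-0.08 [-0.0003, 0.0128, -0.0008]
-0.02 [-0.0003, 0.0167, -0.001]
0.04 [-0.0003, 0.0206, -0.001]
0.10 [-0.0003, 0.0245, -0.0007]
0.16 [-0.0003, 0.0283, -0.0003]
```

```bash
cat >> h.py <<'E'
def arc(ths,th0,dep0=.012,back=0):
    o,_=state();Rc=R.from_quat(o["tool_rot"])
    yv=U;zv=np.array([0,0,-1.]);Rt=R.from_matrix(np.c_[np.cross(yv,zv),yv,zv]);w=(Rc.inv()*Rt).as_rotvec(degrees=True)
    print("twist",np.round(w,1))
    for a in ths:
        p=HUB+U*(.065*np.sin(a)-.009-H-back)+np.array([0,0,.065*np.cos(a)-dep0+.009*(a-th0)])
        print("%.2f"%a,np.round(Rc.inv().apply(p-o["eef_pos"]),4).tolist())
E
python3 -c "
from h import *
arc([-.3],-.28,.012,.004)
arc([-.2],-.28,.012)"
```

```text
t 11.57 th -0.280 (-16.1 deg) x' -0.0390 z 0.1481 y' 0.0003 Fx 13.00 Fz -16.28 T 0.373 tq [-0.0909  2.6224 -0.0138]
twist [-0.4 -0.   0.1]
-0.30 [-0.0003, -0.0052, 0.0082]
t 11.57 th -0.280 (-16.1 deg) x' -0.0390 z 0.1481 y' 0.0003 Fx 13.00 Fz -16.28 T 0.373 tq [-0.0909  2.6224 -0.0138]
twist [-0.4 -0.   0.1]
-0.20 [-0.0003, 0.0051, 0.0057]
```

Request:
send_rows(deltas=[{"grip": 0,"translation": [0,-0.005,0.0],"twist": [-0.4,0,0]},{"grip": 0,"translation": [0,-0.005,0.008],"twist": [-0.4,0,0]},{"grip": 0,"translation": [0,-0.002,0.008],"twist": [-0.4,0,0]}])

```text
clock: 11.95
eef_pos: [0.4609, 0.0054, 0.1391]
tool_rot: [0.69, 0.724, -0.001, -0.001]
ft_force: [-5.9, -0.6, 0.6]
grip_width: -0.0001
```

```bash
python3 -c "
from h import *
arc([-.28,-.22,-.16,-.1,-.04,.02,.08],-.28)"
```

```text
t 11.95 th -0.326 (-18.7 deg) x' -0.0418 z 0.1391 y' 0.0003 Fx 5.92 Fz -0.61 T 0.346 tq [-0.0896  1.1181 -0.0418]
twist [-0.1 -0.   0.1]
-0.28 [-0.0003, 0.0028, -0.0014]
-0.22 [-0.0003, 0.0066, -0.0029]
-0.16 [-0.0003, 0.0105, -0.0042]
-0.10 [-0.0003, 0.0143, -0.0052]
-0.04 [-0.0003, 0.0182, -0.006]
0.02 [-0.0003, 0.0221, -0.0066]
0.08 [-0.0003, 0.026, -0.007]
```

Request:
send_rows(deltas=[{"grip": 0,"translation": [0,0.004,-0.002],"twist": [0,0,0]},{"grip": 0,"translation": [0,0.008,-0.004],"twist": [0,0,0]},{"grip": 0,"translation": [0,0.012,-0.0055],"twist": [0,0,0]},{"grip": 0,"translation": [0,0.016,-0.0066],"twist": [0,0,0]},{"grip": 0,"translation": [0,0.02,-0.0075],"twist": [0,0,0]}])

```text
clock: 12.58
eef_pos: [0.4782, 0.0063, 0.1449]
tool_rot: [0.69, 0.724, -0.003, -0.004]
ft_force: [-4.8, -0.0, -2.2]
grip_width: 0.0
```

```bash
python3 -c "
from h import *
arc([-.04,.02,.08,.14,.2,.26,.32],-.28)"
```

```text
t 12.57 th -0.053 (-3.1 deg) x' -0.0245 z 0.1449 y' 0.0004 Fx 4.76 Fz 2.20 T 0.336 tq [-0.0692  1.0996 -0.0302]
twist [-0.6 -0.   0.1]
-0.04 [-0.0004, 0.0009, -0.0002]
0.02 [-0.0004, 0.0048, -0.0008]
0.08 [-0.0004, 0.0087, -0.0012]
0.14 [-0.0004, 0.0125, -0.0014]
0.20 [-0.0004, 0.0164, -0.0013]
0.26 [-0.0004, 0.0202, -0.001]
0.32 [-0.0004, 0.0239, -0.0004]
```

Request:
send_rows(deltas=[{"grip": 0,"translation": [0,0.005,-0.0002],"twist": [-0.3,0,0]},{"grip": 0,"translation": [0,0.01,-0.0006],"twist": [-0.5,0,0]},{"grip": 0,"translation": [0,0.014,-0.0008],"twist": [-0.5,0,0]},{"grip": 0,"translation": [0,0.018,-0.0006],"twist": [-0.5,0,0]},{"grip": 0,"translation": [0,0.022,-0.0001],"twist": [-0.5,0,0]}])

```text
clock: 13.2
eef_pos: [0.4988, 0.0074, 0.1444]
tool_rot: [0.69, 0.724, -0.002, -0.002]
ft_force: [-5.4, -0.5, 3.4]
grip_width: 0.0001
```

```bash
python3 -c "
from h import *
arc([.3,.36,.42,.48,.54,.6,.66,.72],-.28)"
```

```text
t 13.20 th 0.266 (15.3 deg) x' -0.0039 z 0.1444 y' 0.0005 Fx 5.45 Fz -3.44 T 0.369 tq [ 0.0291  1.0801 -0.0244]
twist [-0.3 -0.1  0.1]
0.30 [-0.0006, 0.0021, -0.001]
0.36 [-0.0006, 0.0058, -0.0002]
0.42 [-0.0006, 0.0094, 0.0007]
0.48 [-0.0006, 0.0129, 0.0018]
0.54 [-0.0006, 0.0163, 0.0032]
0.60 [-0.0006, 0.0196, 0.0047]
0.66 [-0.0006, 0.0228, 0.0064]
0.72 [-0.0006, 0.0258, 0.0084]
```

Request:
send_rows(deltas=[{"grip": 0,"translation": [0,0.005,-0.0005],"twist": [-0.3,0,0]},{"grip": 0,"translation": [0,0.01,0.0008],"twist": [-0.3,0,0]},{"grip": 0,"translation": [0,0.0145,0.0022],"twist": [-0.3,0,0]},{"grip": 0,"translation": [0,0.018,0.004],"twist": [-0.3,0,0]},{"grip": 0,"translation": [0,0.022,0.006],"twist": [-0.3,0,0]}])

```text
clock: 13.82
eef_pos: [0.52, 0.0085, 0.138]
tool_rot: [0.69, 0.724, -0.0, -0.001]
ft_force: [-4.3, -0.1, 3.9]
grip_width: -0.0003
```

```bash
python3 -c "
from h import *
state()
t=camera('side');crop(t,'pics/sv.png',180,100,300,220,5)"
```

```text
t 13.82 th 0.631 (36.1 deg) x' 0.0173 z 0.1380 y' 0.0007 Fx 4.25 Fz -3.94 T 0.339 tq [-0.016   0.9942 -0.0029]
```

View pics/sv.png

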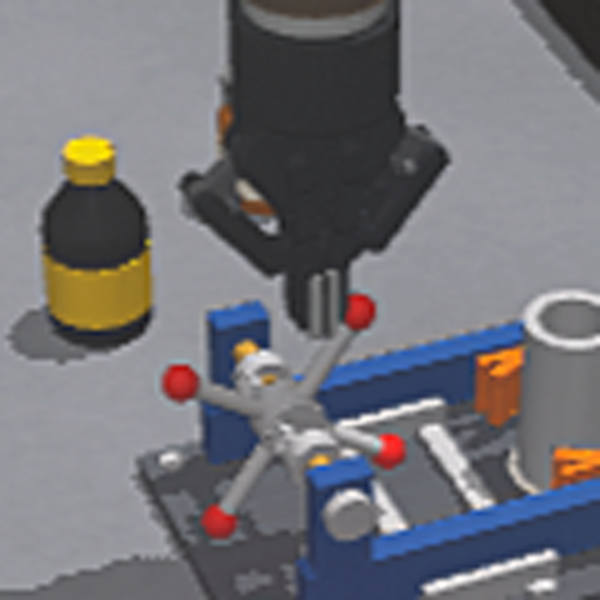

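Request:
send_rows(deltas=[{"grip": 0,"translation": [0,-0.004,-0.01],"twist": [0,0,0]},{"grip": 0,"translation": [0,-0.015,-0.05],"twist": [0,0,0]},{"grip": 0,"translation": [0,-0.065,-0.052],"twist": [0,0,0]},{"grip": 0,"translation": [0,-0.107,-0.045],"twist": [0,0,0]},{"grip": 0,"translation": [0,-0.109,-0.01],"twist": [0,0,0]}])

```text
clock: 14.5
eef_pos: [0.4122, 0.0032, 0.1504]
tool_rot: [0.69, 0.724, 0.002, 0.002]
ft_force: [0.2, 0.3, -0.1]
grip_width: -0.0
```

```bash
sed -i 's/H=.012$/H=.0145/' h.py; python3 -c "
from h import *
arc([-.95,-.92],-.92,.012,.005)"
```

```text
t 14.50 th -1.571 (-90.0 deg) x' -0.0906 z 0.1504 y' 0.0003 Fx -0.19 Fz 0.08 T 0.006 tq [ 0.0658 -0.0372  0.0001]
twist [ 0.3 -0.   0.1]
-0.95 [-0.0004, 0.009, 0.0349]
-0.92 [-0.0004, 0.0102, 0.0331]
```

Request:
send_rows(deltas=[{"grip": 0,"translation": [0,0.003,0.018],"twist": [0.2,0,0]},{"grip": 0,"translation": [0,0.006,0.033],"twist": [0.3,0,0]},{"grip": 0,"translation": [0,0.01,0.033],"twist": [0.3,0,0]},{"grip": 0,"translation": [0,0.013,0.033],"twist": [0.3,0,0]}])

```text
clock: 15.0
eef_pos: [0.4265, 0.0039, 0.1181]
tool_rot: [0.69, 0.724, 0.001, 0.0]
ft_force: [-0.2, 0.1, 0.5]
grip_width: -0.0002
```

```bash
python3 -c "
from h import *
arc([-.92,-.86,-.8,-.74,-.68,-.62,-.56],-.92,.012)"
```

```text
t 15.00 th -0.948 (-54.3 deg) x' -0.0763 z 0.1181 y' 0.0004 Fx 0.22 Fz -0.47 T -0.021 tq [-0.0042  0.005   0.0483]
twist [ 0.1 -0.   0.1]
-0.92 [-0.0004, 0.0011, 0.0007]
-0.86 [-0.0004, 0.0035, -0.0029]
-0.80 [-0.0004, 0.0062, -0.0063]
-0.74 [-0.0004, 0.009, -0.0095]
-0.68 [-0.0004, 0.0119, -0.0126]
-0.62 [-0.0004, 0.015, -0.0155]
-0.56 [-0.0004, 0.0183, -0.0182]
```

Request:
send_rows(deltas=[{"grip": 0,"translation": [0,0.003,-0.001],"twist": [0,0,0]},{"grip": 0,"translation": [0,0.006,-0.005],"twist": [0,0,0]},{"grip": 0,"translation": [0,0.009,-0.009],"twist": [0,0,0]},{"grip": 0,"translation": [0,0.012,-0.0125],"twist": [0,0,0]},{"grip": 0,"translation": [0,0.015,-0.0155],"twist": [0,0,0]}])

```text
clock: 15.62
eef_pos: [0.4386, 0.0045, 0.1329]
tool_rot: [0.69, 0.724, -0.001, -0.002]
ft_force: [-7.9, -0.8, -1.1]
grip_width: -0.0002
```

```bash
python3 -c "
from h import *
arc([-.62,-.56,-.5,-.44,-.38,-.32,-.26],-.92,.012)"
```

```text
t 15.62 th -0.675 (-38.7 deg) x' -0.0641 z 0.1329 y' 0.0004 Fx 7.90 Fz 1.14 T 0.458 tq [-0.1327  1.7162 -0.0141]
twist [-0.3 -0.   0.1]
-0.62 [-0.0004, 0.0029, -0.0007]
-0.56 [-0.0004, 0.0061, -0.0035]
-0.50 [-0.0004, 0.0094, -0.006]
-0.44 [-0.0004, 0.0129, -0.0083]
-0.38 [-0.0004, 0.0165, -0.0104]
-0.32 [-0.0004, 0.0201, -0.0123]
-0.26 [-0.0004, 0.0239, -0.014]
```

```bash
python3 -c "
from h import *
t=camera('side');crop(t,'pics/sw.png',200,130,330,230,6)
t=camera('top');crop(t,'pics/tw.png',190,130,290,250,5)
state()"
```

```text
t 15.72 th -0.669 (-38.3 deg) x' -0.0638 z 0.1332 y' 0.0004 Fx 8.03 Fz -1.37 T 0.342 tq [-0.1057  1.6306 -0.0735]
```

View pics/sw.png

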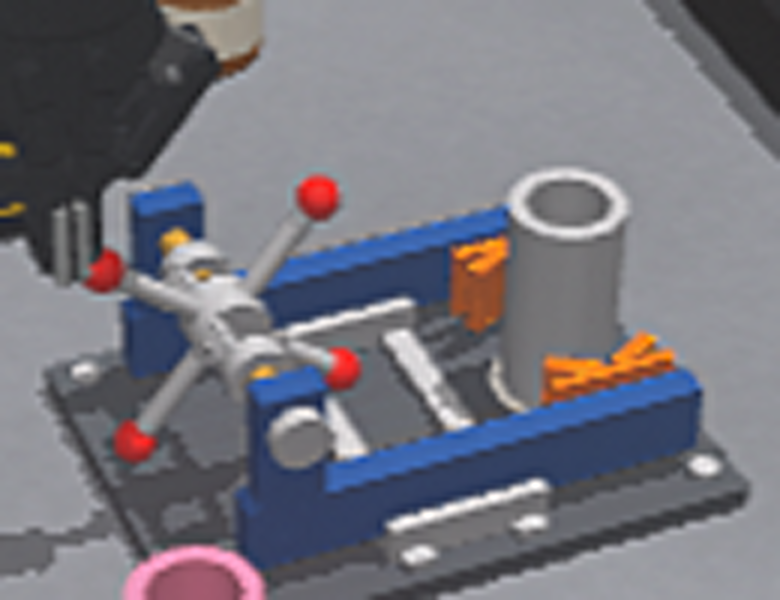

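View pics/tw.png

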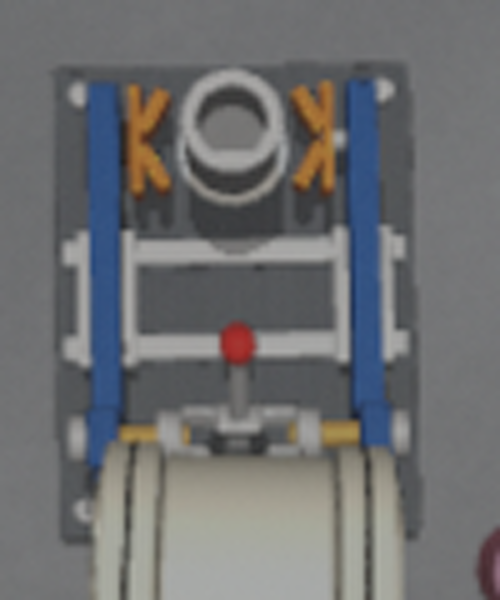

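Request:
send_rows(deltas=[{"grip": 0,"translation": [0,0.004,-0.0015],"twist": [-0.3,0,0]},{"grip": 0,"translation": [0,0.0075,-0.0045],"twist": [-0.3,0,0]},{"grip": 0,"translation": [0,0.011,-0.007],"twist": [-0.3,0,0]},{"grip": 0,"translation": [0,0.015,-0.0095],"twist": [-0.3,0,0]},{"grip": 0,"translation": [0,0.019,-0.0115],"twist": [-0.3,0,0]}])

```text
clock: 16.35
eef_pos: [0.4508, 0.0051, 0.1442]
tool_rot: [0.69, 0.723, -0.004, -0.005]
ft_force: [-22.2, -0.7, 16.0]
grip_width: -0.0
```

```bash
python3 -c "
from h import *
arc([-.36,-.3,-.24,-.18,-.12,-.06,0,.06],-.92,.012)"
```

```text
t 16.35 th -0.454 (-26.0 deg) x' -0.0520 z 0.1442 y' 0.0004 Fx 22.16 Fz -16.02 T 0.695 tq [-0.2512  4.6254 -0.0365]
twist [-0.7 -0.   0.1]
-0.36 [-0.0005, 0.0056, 0.0002]
-0.30 [-0.0005, 0.0092, -0.0016]
-0.24 [-0.0005, 0.013, -0.0032]
-0.18 [-0.0005, 0.0168, -0.0046]
-0.12 [-0.0005, 0.0206, -0.0058]
-0.06 [-0.0005, 0.0245, -0.0068]
0.00 [-0.0005, 0.0284, -0.0075]
0.06 [-0.0005, 0.0323, -0.0079]
```

```bash
python3 -c "
from h import *
t=camera('side');crop(t,'pics/sx.png',180,110,280,210,6)
state()"
```

```text
t 16.40 th -0.444 (-25.4 deg) x' -0.0514 z 0.1446 y' 0.0005 Fx 20.11 Fz -16.43 T 0.575 tq [-0.2091  4.3886 -0.0807]
```

View pics/sx.png

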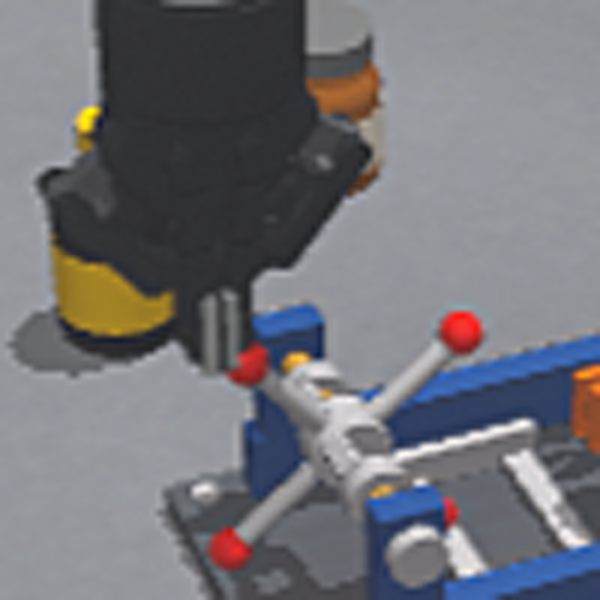

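Request:
send_rows(deltas=[{"grip": 0,"translation": [0,-0.009,0],"twist": [-0.6,0,0]},{"grip": 0,"translation": [0,-0.01,0.013],"twist": [-0.6,0,0]},{"grip": 0,"translation": [0,-0.008,0.014],"twist": [-0.6,0,0]},{"grip": 0,"translation": [0,-0.006,0.014],"twist": [-0.6,0,0]}])

```text
clock: 16.9
eef_pos: [0.4421, 0.0047, 0.1299]
tool_rot: [0.69, 0.723, -0.003, -0.003]
ft_force: [-13.0, -1.1, 8.9]
grip_width: -0.0001
```

```bash
python3 -c "
from h import *
arc([-.6,-.54,-.48],-.55,.014)"
```

```text
t 16.90 th -0.608 (-34.8 deg) x' -0.0606 z 0.1299 y' 0.0005 Fx 13.00 Fz -8.88 T 0.284 tq [-0.1639  2.4803 -0.0031]
twist [-0.5 -0.   0.1]
-0.60 [-0.0005, 0.0004, 0.0007]
-0.54 [-0.0005, 0.0037, -0.002]
-0.48 [-0.0005, 0.0071, -0.0044]
```

```bash
cat >> h.py <<'E'
def d_est():
    o=bot.get_obs();f=np.array(o["ft_force"]);fx=f@U
    print("contact above tip mm", 1e3*(.2195+(np.array(o["ft_torque"])@[-U[1],U[0],0]+H*f[2])/fx))
E
python3 -c "
from h import *
d_est()"
```

```text
contact above tip mm 18.444447601046214
```

Request:
send_rows(deltas=[{"grip": 0,"translation": [0,0.004,-0.003],"twist": [-0.3,0,0]},{"grip": 0,"translation": [0,0.0075,-0.005],"twist": [-0.3,0,0]},{"grip": 0,"translation": [0,0.011,-0.007],"twist": [-0.3,0,0]}])

```text
clock: 17.27
eef_pos: [0.4487, 0.0051, 0.1354]
tool_rot: [0.69, 0.723, -0.005, -0.005]
ft_force: [-13.5, -0.8, 9.1]
grip_width: 0.0001
```

```bash
python3 -c "
from h import *
d_est()
arc([-.48,-.42,-.36,-.3,-.24,-.18],-.55,.014)"
```

```text
contact above tip mm 17.998307501007478
t 17.27 th -0.489 (-28.0 deg) x' -0.0540 z 0.1354 y' 0.0005 Fx 13.53 Fz -9.06 T 0.418 tq [-0.1512  2.5899 -0.0249]
twist [-0.8 -0.   0.1]
-0.48 [-0.0005, 0.0005, 0.0011]
-0.42 [-0.0005, 0.004, -0.0012]
-0.36 [-0.0005, 0.0076, -0.0032]
-0.30 [-0.0005, 0.0113, -0.0051]
-0.24 [-0.0005, 0.015, -0.0067]
-0.18 [-0.0005, 0.0188, -0.0081]
```

Request:
send_rows(deltas=[{"grip": 0,"translation": [0,0.005,-0.0025],"twist": [-0.6,0,0]},{"grip": 0,"translation": [0,0.0095,-0.005],"twist": [-0.8,0,0]},{"grip": 0,"translation": [0,0.0135,-0.0068],"twist": [-0.8,0,0]},{"grip": 0,"translation": [0,0.0175,-0.0084],"twist": [-0.8,0,0]},{"grip": 0,"translation": [0,0.0215,-0.0096],"twist": [-0.8,0,0]}])

```text
clock: 17.9
eef_pos: [0.4681, 0.006, 0.145]
tool_rot: [0.69, 0.723, -0.001, -0.002]
ft_force: [-11.1, -0.7, 13.6]
grip_width: 0.0001
```

```bash
python3 -c "
from h import *
d_est()
arc([-.18,-.12,-.06,0,.06,.12,.18,.24],-.55,.014)"
```

```text
contact above tip mm 12.161789370911224
t 17.90 th -0.172 (-9.9 deg) x' -0.0346 z 0.1450 y' 0.0006 Fx 11.10 Fz -13.63 T 0.436 tq [-0.0487  2.1036 -0.0353]
twist [-0.3 -0.1  0.1]
-0.18 [-0.0006, -0.0005, 0.0017]
-0.12 [-0.0006, 0.0034, 0.0006]
-0.06 [-0.0006, 0.0072, -0.0003]
0.00 [-0.0006, 0.0111, -0.001]
0.06 [-0.0006, 0.015, -0.0014]
0.12 [-0.0006, 0.0189, -0.0017]
0.18 [-0.0006, 0.0228, -0.0016]
0.24 [-0.0006, 0.0266, -0.0014]
```

Request:
send_rows(deltas=[{"grip": 0,"translation": [0,0.005,-0.0015],"twist": [-0.3,0,0]},{"grip": 0,"translation": [0,0.009,-0.002],"twist": [-0.3,0,0]},{"grip": 0,"translation": [0,0.013,-0.002],"twist": [-0.3,0,0]},{"grip": 0,"translation": [0,0.017,-0.002],"twist": [-0.3,0,0]},{"grip": 0,"translation": [0,0.021,-0.0015],"twist": [-0.3,0,0]}])

```text
clock: 18.52
eef_pos: [0.4891, 0.0071, 0.1472]
tool_rot: [0.69, 0.723, 0.0, -0.0]
ft_force: [-5.9, -0.9, 8.6]
grip_width: 0.0001
```

```bash
python3 -c "
from h import *
d_est()
arc([.12,.18,.24,.3,.36,.42,.48],-.55,.014)"
```

```text
contact above tip mm 7.8280769737684714
t 18.52 th 0.154 (8.8 deg) x' -0.0135 z 0.1472 y' 0.0007 Fx 5.95 Fz -8.63 T 0.391 tq [-0.0506  1.134   0.0007]
twist [ 0.  -0.1  0.1]
0.12 [-0.0007, -0.0022, 0.0007]
0.18 [-0.0007, 0.0017, 0.0007]
0.24 [-0.0007, 0.0055, 0.001]
0.30 [-0.0007, 0.0092, 0.0015]
0.36 [-0.0007, 0.0129, 0.0022]
0.42 [-0.0007, 0.0165, 0.0031]
0.48 [-0.0007, 0.0201, 0.0043]
```

Request:
send_rows(deltas=[{"grip": 0,"translation": [0,0.005,-0.0005],"twist": [0,0,0]},{"grip": 0,"translation": [0,0.0095,0.0],"twist": [0,0,0]},{"grip": 0,"translation": [0,0.0135,0.001],"twist": [0,0,0]},{"grip": 0,"translation": [0,0.0175,0.002],"twist": [0,0,0]},{"grip": 0,"translation": [0,0.0215,0.0035],"twist": [0,0,0]}])

```text
clock: 19.15
eef_pos: [0.5111, 0.0082, 0.1441]
tool_rot: [0.69, 0.723, 0.001, -0.0]
ft_force: [-5.1, 1.0, 7.3]
grip_width: 0.0004
```

```bash
python3 -c "
from h import *
d_est()
arc([.48,.54,.6,.66,.72],-.55,.014)"
```

```text
contact above tip mm 36.69820978027904
t 19.15 th 0.513 (29.4 deg) x' 0.0084 z 0.1441 y' 0.0008 Fx 5.07 Fz -7.28 T 0.454 tq [-0.0303  0.8217 -0.0432]
twist [ 0.  -0.1  0.1]
0.48 [-0.0008, -0.0019, 0.0012]
0.54 [-0.0008, 0.0015, 0.0025]
0.60 [-0.0008, 0.0048, 0.0041]
0.66 [-0.0008, 0.0079, 0.0059]
0.72 [-0.0008, 0.0109, 0.0078]
```

Request:
send_rows(deltas=[{"grip": 0,"translation": [0,0.0045,0.001],"twist": [0,0,0]},{"grip": 0,"translation": [0,0.0085,0.003],"twist": [0,0,0]},{"grip": 0,"translation": [0,0.0115,0.005],"twist": [0,0,0]}])

```text
clock: 19.52
eef_pos: [0.523, 0.0088, 0.1391]
tool_rot: [0.69, 0.723, 0.001, -0.0]
ft_force: [-4.3, 0.6, 4.5]
grip_width: 0.0003
```

```bash
python3 -c "
from h import *
d_est()
state()
t=camera('side');crop(t,'pics/sy.png',200,110,330,220,6)"
```

```text
contact above tip mm 35.650537162890714
t 19.52 th 0.741 (42.4 deg) x' 0.0204 z 0.1391 y' 0.0009 Fx 4.23 Fz -4.48 T 0.359 tq [-0.0491  0.7106  0.0181]
```

View pics/sy.png

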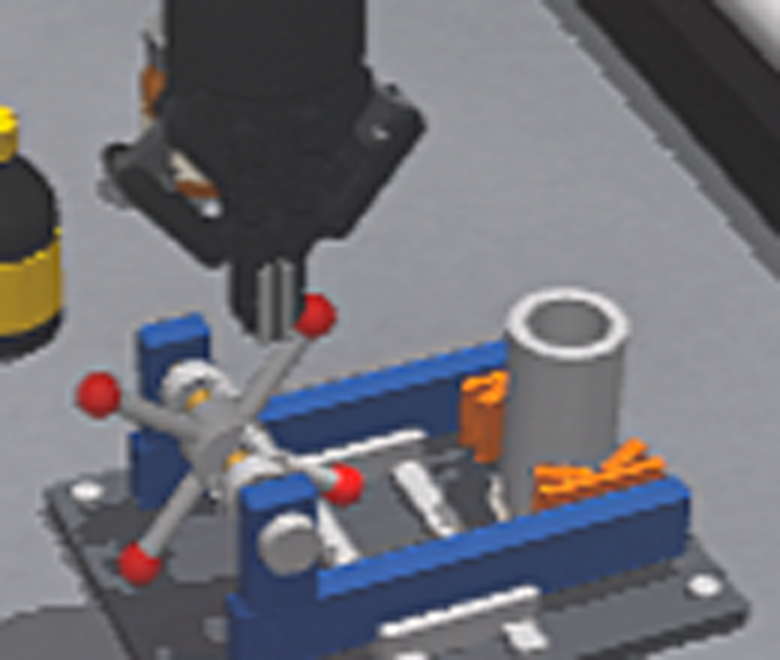

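Request:
send_rows(deltas=[{"grip": 0,"translation": [0,-0.004,-0.01],"twist": [0,0,0]},{"grip": 0,"translation": [0,-0.015,-0.05],"twist": [0,0,0]},{"grip": 0,"translation": [0,-0.065,-0.052],"twist": [0,0,0]},{"grip": 0,"translation": [0,-0.11,-0.045],"twist": [0,0,0]},{"grip": 0,"translation": [0,-0.112,-0.01],"twist": [0,0,0]}])

```text
clock: 20.2
eef_pos: [0.4117, 0.0035, 0.151]
tool_rot: [0.69, 0.723, 0.003, 0.002]
ft_force: [1.2, 0.2, 0.6]
grip_width: -0.0001
```

```bash
python3 -c "
from h import *
arc([-.9],-.9,.014,.009)"
```

```text
t 20.20 th -1.571 (-90.0 deg) x' -0.0911 z 0.1510 y' 0.0006 Fx -1.22 Fz -0.59 T -0.045 tq [-0.0196 -0.0333  0.0275]
twist [ 0.4 -0.1  0.1]
-0.90 [-0.0006, 0.0074, 0.0346]
```

Request:
send_rows(deltas=[{"grip": 0,"translation": [-0.0006,0.003,0.018],"twist": [0.4,0,0]},{"grip": 0,"translation": [-0.0006,0.005,0.034],"twist": [0.4,0,0]},{"grip": 0,"translation": [-0.0006,0.008,0.0345],"twist": [0.4,0,0]},{"grip": 0,"translation": [-0.0006,0.012,0.0345],"twist": [0.4,0,0]},{"grip": 0,"translation": [-0.0006,0.0145,0.0345],"twist": [0.4,0,0]}])

```text
clock: 20.82
eef_pos: [0.4277, 0.0036, 0.1175]
tool_rot: [0.69, 0.723, 0.001, 0.001]
ft_force: [0.8, 0.5, -0.4]
grip_width: 0.0001
```

```bash
python3 -c "
from h import *
d_est()
arc([-.88,-.82,-.76,-.7,-.64,-.58],-.9,.014)"
```

```text
contact above tip mm 174.6540647197259
t 20.82 th -0.917 (-52.5 deg) x' -0.0751 z 0.1175 y' 0.0000 Fx -0.77 Fz 0.38 T -0.008 tq [ 0.0277 -0.028  -0.0283]
twist [ 0.2 -0.1  0.1]
-0.88 [-0.0, 0.0015, -0.0001]
-0.82 [-0.0, 0.0041, -0.0036]
-0.76 [-0.0, 0.0068, -0.0069]
-0.70 [-0.0, 0.0097, -0.01]
-0.64 [-0.0, 0.0128, -0.013]
-0.58 [-0.0, 0.016, -0.0157]
```

Request:
send_rows(deltas=[{"grip": 0,"translation": [0,0.003,-0.001],"twist": [0.1,0,0]},{"grip": 0,"translation": [0,0.006,-0.005],"twist": [0.1,0,0]},{"grip": 0,"translation": [0,0.009,-0.0085],"twist": [0.1,0,0]}])

```text
clock: 21.2
eef_pos: [0.4335, 0.0039, 0.125]
tool_rot: [0.69, 0.723, -0.002, -0.002]
ft_force: [-7.3, -0.3, -1.3]
grip_width: -0.0003
```

```bash
python3 -c "
from h import *
d_est()
arc([-.76,-.7,-.64,-.58,-.52],-.9,.014)"
```

```text
contact above tip mm 46.37841240517149
t 21.20 th -0.782 (-44.8 deg) x' -0.0693 z 0.1250 y' 0.0001 Fx 7.35 Fz 1.33 T 0.412 tq [-0.0397  1.2909  0.0413]
twist [-0.3 -0.1  0.1]
-0.76 [-0.0001, 0.001, 0.0006]
-0.70 [-0.0001, 0.0039, -0.0026]
-0.64 [-0.0001, 0.007, -0.0056]
-0.58 [-0.0001, 0.0101, -0.0083]
-0.52 [-0.0001, 0.0135, -0.0109]
```

Request:
send_rows(deltas=[{"grip": 0,"translation": [0,0.003,-0.001],"twist": [-0.2,0,0]},{"grip": 0,"translation": [0,0.006,-0.004],"twist": [-0.3,0,0]},{"grip": 0,"translation": [0,0.009,-0.0068],"twist": [-0.3,0,0]}])

```text
clock: 21.58
eef_pos: [0.4386, 0.0042, 0.1306]
tool_rot: [0.69, 0.723, -0.003, -0.003]
ft_force: [-8.2, -1.2, 0.2]
grip_width: 0.0001
```

```bash
python3 -c "
from h import *
d_est()
arc([-.64,-.58,-.52,-.46,-.4],-.9,.014)"
```

```text
contact above tip mm 6.232906557647633
t 21.57 th -0.676 (-38.7 deg) x' -0.0642 z 0.1306 y' 0.0001 Fx 8.21 Fz -0.19 T 0.407 tq [-0.135   1.7449  0.0579]
twist [-0.5 -0.1  0.1]
-0.64 [-0.0001, 0.0018, 0.0001]
-0.58 [-0.0001, 0.005, -0.0027]
-0.52 [-0.0001, 0.0083, -0.0053]
-0.46 [-0.0001, 0.0117, -0.0077]
-0.40 [-0.0001, 0.0153, -0.0099]
```

Request:
send_rows(deltas=[{"grip": 0,"translation": [0,0.0035,-0.001],"twist": [-0.4,0,0]},{"grip": 0,"translation": [0,0.007,-0.003],"twist": [-0.5,0,0]},{"grip": 0,"translation": [0,0.0105,-0.0055],"twist": [-0.5,0,0]}])

```text
clock: 21.95
eef_pos: [0.4438, 0.0045, 0.1352]
tool_rot: [0.691, 0.723, -0.004, -0.004]
ft_force: [-13.8, -1.5, 6.5]
grip_width: -0.0
```

```bash
python3 -c "
from h import *
d_est()
arc([-.52,-.46,-.4,-.34,-.28],-.9,.014)"
```

```text
contact above tip mm 12.783208790721313
t 21.95 th -0.577 (-33.0 deg) x' -0.0589 z 0.1352 y' 0.0002 Fx 13.82 Fz -6.46 T 0.466 tq [-0.1056  2.7618 -0.0967]
twist [-0.6 -0.1  0.1]
-0.52 [-0.0002, 0.0031, -0.0007]
-0.46 [-0.0002, 0.0066, -0.0031]
-0.40 [-0.0002, 0.0101, -0.0053]
-0.34 [-0.0002, 0.0137, -0.0073]
-0.28 [-0.0002, 0.0174, -0.0091]
```

Request:
send_rows(deltas=[{"grip": 0,"translation": [0,0.0035,-0.0015],"twist": [-0.4,0,0]},{"grip": 0,"translation": [0,0.007,-0.004],"twist": [-0.5,0,0]},{"grip": 0,"translation": [0,0.0105,-0.006],"twist": [-0.5,0,0]}])

```text
clock: 22.32
eef_pos: [0.4504, 0.0048, 0.1406]
tool_rot: [0.691, 0.723, -0.004, -0.004]
ft_force: [-10.3, -0.3, 5.2]
grip_width: 0.0001
```

```bash
python3 -c "
from h import *
d_est()
arc([-.4,-.34,-.28,-.22],-.9,.014)"
```

```text
contact above tip mm 0.5081353028870972
t 22.32 th -0.459 (-26.3 deg) x' -0.0523 z 0.1406 y' 0.0002 Fx 10.26 Fz -5.17 T 0.403 tq [-0.1531  2.1675  0.0132]
twist [-0.6 -0.1  0. ]
-0.40 [-0.0002, 0.0035, 0.0002]
-0.34 [-0.0002, 0.0071, -0.0018]
-0.28 [-0.0002, 0.0108, -0.0036]
-0.22 [-0.0002, 0.0146, -0.0052]
```

Request:
send_rows(deltas=[{"grip": 0,"translation": [0,-0.005,0],"twist": [-0.6,0,0]},{"grip": 0,"translation": [0,-0.006,0.006],"twist": [-0.6,0,0]},{"grip": 0,"translation": [0,-0.003,0.006],"twist": [-0.6,0,0]},{"grip": 0,"translation": [0,0,0.005],"twist": [-0.6,0,0]},{"grip": 0,"translation": [0,0.003,0.004],"twist": [-0.6,0,0]}])

```text
clock: 22.95
eef_pos: [0.4504, 0.0048, 0.1355]
tool_rot: [0.691, 0.723, -0.002, -0.003]
ft_force: [-8.6, -0.2, 3.0]
grip_width: -0.0005
```

```bash
python3 -c "
from h import *
d_est()
arc([-.4,-.34,-.28,-.22],-.42,.014)"
```

```text
contact above tip mm 6.196296630748721
t 22.95 th -0.460 (-26.3 deg) x' -0.0523 z 0.1355 y' 0.0002 Fx 8.59 Fz -2.95 T 0.389 tq [-0.1464  1.7853  0.0062]
twist [-0.4 -0.1  0. ]
-0.40 [-0.0002, 0.0035, -0.0006]
-0.34 [-0.0002, 0.0072, -0.0026]
-0.28 [-0.0002, 0.0109, -0.0043]
-0.22 [-0.0002, 0.0146, -0.0059]
```

Request:
send_rows(deltas=[{"grip": 0,"translation": [0,0.0035,-0.0012],"twist": [-0.3,0,0]},{"grip": 0,"translation": [0,0.007,-0.003],"twist": [-0.4,0,0]},{"grip": 0,"translation": [0,0.0105,-0.0047],"twist": [-0.4,0,0]}])

```text
clock: 23.32
eef_pos: [0.4574, 0.0052, 0.1395]
tool_rot: [0.691, 0.723, -0.003, -0.003]
ft_force: [-10.5, -0.1, 6.5]
grip_width: 0.0001
```

```bash
python3 -c "
from h import *
d_est()
arc([-.28,-.22,-.16,-.1],-.42,.014)"
```

```text
contact above tip mm 23.97173177895867
t 23.32 th -0.342 (-19.6 deg) x' -0.0453 z 0.1395 y' 0.0002 Fx 10.52 Fz -6.51 T 0.443 tq [0.0093 1.9641 0.048 ]
twist [-0.5 -0.1  0. ]
-0.28 [-0.0002, 0.0038, -0.0002]
-0.22 [-0.0002, 0.0076, -0.0018]
-0.16 [-0.0002, 0.0114, -0.0031]
-0.10 [-0.0002, 0.0153, -0.0041]
```

Request:
send_rows(deltas=[{"grip": 0,"translation": [0,0.003,-0.001],"twist": [-0.3,0,0]},{"grip": 0,"translation": [0,0.006,-0.0025],"twist": [-0.4,0,0]},{"grip": 0,"translation": [0,0.009,-0.0037],"twist": [-0.4,0,0]}])

```text
clock: 23.7
eef_pos: [0.4639, 0.0055, 0.1427]
tool_rot: [0.691, 0.723, -0.002, -0.003]
ft_force: [-7.7, -0.2, 4.1]
grip_width: -0.0001
```

```bash
python3 -c "
from h import *
d_est()
arc([-.22,-.16,-.1,-.04],-.42,.014)"
```

```text
contact above tip mm 17.2076924791173
t 23.70 th -0.239 (-13.7 deg) x' -0.0389 z 0.1427 y' 0.0003 Fx 7.74 Fz -4.15 T 0.388 tq [-0.0235  1.5059 -0.0153]
twist [-0.4 -0.1  0. ]
-0.22 [-0.0003, 0.0012, 0.0015]
-0.16 [-0.0003, 0.005, 0.0002]
-0.10 [-0.0003, 0.0089, -0.0009]
-0.04 [-0.0003, 0.0128, -0.0018]
```

Request:
send_rows(deltas=[{"grip": 0,"translation": [0,0.003,-0.0005],"twist": [-0.3,0,0]},{"grip": 0,"translation": [0,0.006,-0.001],"twist": [-0.3,0,0]},{"grip": 0,"translation": [0,0.009,-0.0015],"twist": [-0.3,0,0]}])

```text
clock: 24.08
eef_pos: [0.4708, 0.0059, 0.1442]
tool_rot: [0.691, 0.723, -0.002, -0.003]
ft_force: [-7.9, -0.6, 5.8]
grip_width: 0.0002
```

```bash
python3 -c "
from h import *
d_est()
arc([-.1,-.04,.02,.08],-.42,.014)
t=camera('top');crop(t,'pics/ty.png',190,130,290,250,5)"
```

```text
contact above tip mm 16.428872291842588
t 24.07 th -0.130 (-7.4 deg) x' -0.0319 z 0.1442 y' 0.0003 Fx 7.92 Fz -5.85 T 0.409 tq [-0.0954  1.5207  0.0285]
twist [-0.4 -0.1  0. ]
-0.10 [-0.0003, 0.0019, 0.0007]
-0.04 [-0.0003, 0.0058, -0.0002]
0.02 [-0.0003, 0.0097, -0.0008]
0.08 [-0.0003, 0.0136, -0.0011]
```

View pics/ty.png

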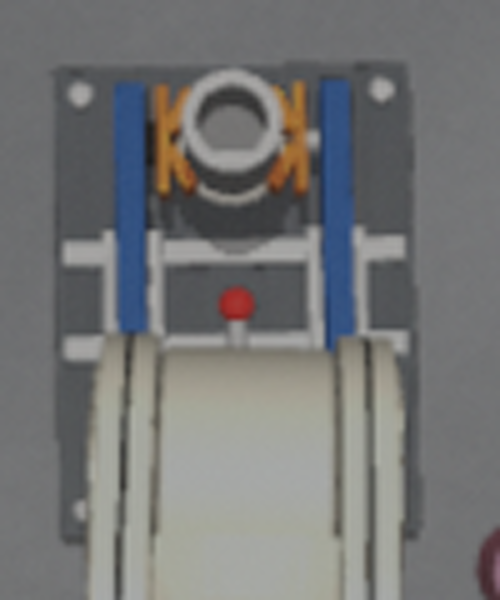

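Request:
send_rows(deltas=[{"grip": 0,"translation": [0,0.003,-0.0003],"twist": [-0.3,0,0]},{"grip": 0,"translation": [0,0.006,-0.0006],"twist": [-0.3,0,0]},{"grip": 0,"translation": [0,0.009,-0.0008],"twist": [-0.3,0,0]}])

```text
clock: 24.5
eef_pos: [0.4787, 0.0062, 0.1452]
tool_rot: [0.691, 0.723, -0.001, -0.002]
ft_force: [-5.5, -0.3, 3.2]
grip_width: -0.0001
```

```bash
python3 -c "
from h import *
d_est()
arc([.02,.08,.14,.2],-.42,.014)"
```

```text
contact above tip mm -13.076336386199428
t 24.50 th -0.007 (-0.4 deg) x' -0.0240 z 0.1452 y' 0.0003 Fx 5.53 Fz -3.18 T 0.329 tq [-0.075   1.2369  0.0025]
twist [-0.2 -0.1  0. ]
0.02 [-0.0003, 0.0018, 0.0002]
0.08 [-0.0003, 0.0057, -0.0001]
0.14 [-0.0003, 0.0095, -0.0002]
0.20 [-0.0003, 0.0134, -0.0001]
```

Request:
send_rows(deltas=[{"grip": 0,"translation": [0,0.003,0],"twist": [-0.2,0,0]},{"grip": 0,"translation": [0,0.006,0],"twist": [-0.2,0,0]}])

```text
clock: 24.75
eef_pos: [0.4832, 0.0065, 0.1453]
tool_rot: [0.691, 0.723, -0.001, -0.002]
ft_force: [-5.7, -0.8, 3.9]
grip_width: -0.0001
```

```bash
python3 -c "
from h import *
d_est()
arc([.08,.14,.2,.26],-.42,.014)"
```

```text
contact above tip mm 0.2685893895758018
t 24.75 th 0.062 (3.6 deg) x' -0.0195 z 0.1453 y' 0.0003 Fx 5.76 Fz -3.95 T 0.354 tq [-0.1099  1.2028 -0.007 ]
twist [-0.2 -0.1  0. ]
0.08 [-0.0003, 0.0012, -0.0]
0.14 [-0.0003, 0.005, -0.0001]
0.20 [-0.0003, 0.0089, -0.0]
0.26 [-0.0003, 0.0127, 0.0003]
```

Request:
send_rows(deltas=[{"grip": 0,"translation": [0,0.003,0],"twist": [-0.2,0,0]},{"grip": 0,"translation": [0,0.006,0],"twist": [-0.2,0,0]}])

```text
clock: 25.0
eef_pos: [0.4875, 0.0067, 0.1451]
tool_rot: [0.691, 0.723, -0.001, -0.002]
ft_force: [-7.0, -0.6, 3.5]
grip_width: 0.0002
```

```bash
python3 -c "
from h import *
d_est()
arc([.14,.2,.26,.32],-.42,.014)"
```

```text
contact above tip mm 23.699891784054987
t 25.00 th 0.129 (7.4 deg) x' -0.0152 z 0.1451 y' 0.0004 Fx 7.02 Fz -3.52 T 0.450 tq [-0.0146  1.3236  0.004 ]
twist [-0.2 -0.1  0. ]
0.14 [-0.0004, 0.0007, -0.0003]
0.20 [-0.0004, 0.0046, -0.0002]
0.26 [-0.0004, 0.0084, 0.0001]
0.32 [-0.0004, 0.0121, 0.0007]
```

Request:
send_rows(deltas=[{"grip": 0,"translation": [0,0.0025,0],"twist": [-0.2,0,0]},{"grip": 0,"translation": [0,0.005,0],"twist": [-0.2,0,0]}])

```text
clock: 25.25
eef_pos: [0.4908, 0.0069, 0.1451]
tool_rot: [0.691, 0.723, -0.001, -0.002]
ft_force: [-6.9, 1.0, 4.2]
grip_width: 0.0002
```

```bash
python3 -c "
from h import *
d_est()
arc([.2,.26,.32],-.42,.014)"
```

```text
contact above tip mm 11.491854774441368
t 25.25 th 0.179 (10.2 deg) x' -0.0119 z 0.1451 y' 0.0004 Fx 6.82 Fz -4.25 T 0.447 tq [-0.0781  1.3539 -0.0218]
twist [-0.3 -0.1  0. ]
0.20 [-0.0004, 0.0014, -0.0002]
0.26 [-0.0004, 0.0051, 0.0001]
0.32 [-0.0004, 0.0089, 0.0007]
```

Request:
send_rows(deltas=[{"grip": 0,"translation": [0,0.0025,0.0001],"twist": [-0.2,0,0]},{"grip": 0,"translation": [0,0.005,0.0002],"twist": [-0.2,0,0]}])

```text
clock: 25.5
eef_pos: [0.4939, 0.007, 0.145]
tool_rot: [0.691, 0.723, -0.001, -0.002]
ft_force: [-7.0, 0.7, 6.2]
grip_width: 0.0001
```

```bash
python3 -c "
from h import *
d_est()
arc([.26,.32,.38],-.42,.014)"
```

```text
contact above tip mm -3.861492450929649
t 25.50 th 0.229 (13.1 deg) x' -0.0088 z 0.1450 y' 0.0004 Fx 6.97 Fz -6.24 T 0.477 tq [-0.0782  1.4649 -0.0873]
twist [-0.3 -0.1  0. ]
0.26 [-0.0004, 0.002, 0.0]
0.32 [-0.0004, 0.0057, 0.0006]
0.38 [-0.0004, 0.0094, 0.0014]
```

Request:
send_rows(deltas=[{"grip": 0,"translation": [0,0.0025,0.0001],"twist": [-0.2,0,0]},{"grip": 0,"translation": [0,0.005,0.0004],"twist": [-0.2,0,0]}])

```text
clock: 25.75
eef_pos: [0.497, 0.0072, 0.1448]
tool_rot: [0.691, 0.723, -0.002, -0.002]
ft_force: [-8.1, -0.2, 6.5]
grip_width: -0.0
```

```bash
python3 -c "
from h import *
d_est()
arc([.32,.38,.44],-.42,.014)
t=camera('top');crop(t,'pics/tz.png',190,130,290,250,5)
t=camera('side');crop(t,'pics/sz.png',200,110,330,220,6)
state()"
```

```text
contact above tip mm 20.61982971092763
t 25.75 th 0.278 (15.9 deg) x' -0.0057 z 0.1448 y' 0.0004 Fx 8.06 Fz -6.48 T 0.561 tq [-0.0381  1.5087 -0.0283]
twist [-0.3 -0.1  0. ]
0.32 [-0.0004, 0.0026, 0.0004]
0.38 [-0.0004, 0.0063, 0.0012]
0.44 [-0.0004, 0.0099, 0.0022]
t 25.85 th 0.283 (16.2 deg) x' -0.0053 z 0.1448 y' 0.0004 Fx 6.35 Fz -5.30 T 0.445 tq [-0.0423  1.3586  0.0185]
```

View pics/tz.png

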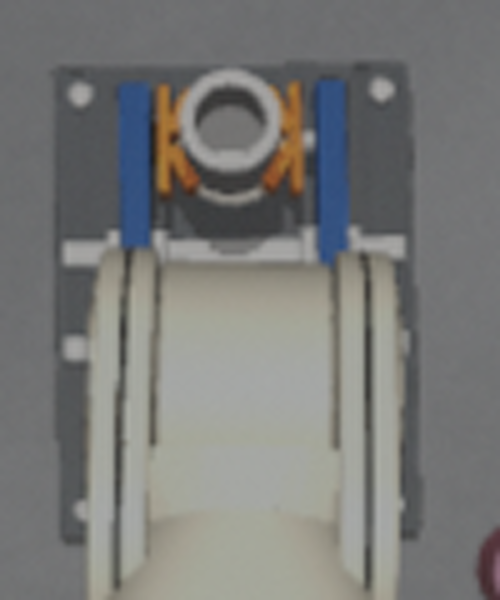

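View pics/sz.png

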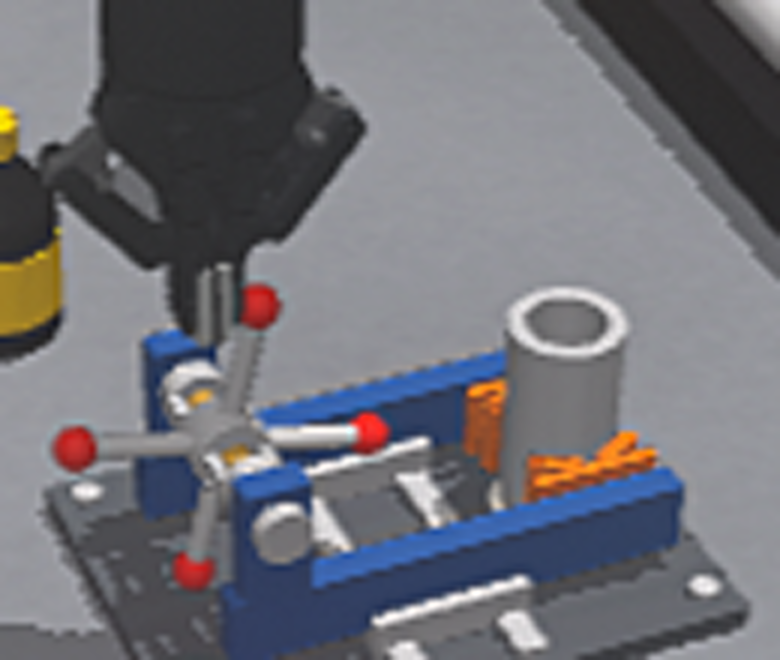

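Request:
send_rows(deltas=[{"grip": 0,"translation": [0,0.0025,0.0002],"twist": [-0.2,0,0]},{"grip": 0,"translation": [0,0.005,0.0006],"twist": [-0.2,0,0]}])

```text
clock: 26.1
eef_pos: [0.5003, 0.0073, 0.1444]
tool_rot: [0.691, 0.723, -0.002, -0.003]
ft_force: [-7.7, -0.2, 7.2]
grip_width: -0.0004
```

```bash
python3 -c "
from h import *
d_est()
arc([.38,.44],-.42,.014)"
```

```text
contact above tip mm -4.4791421187880545
t 26.10 th 0.331 (19.0 deg) x' -0.0024 z 0.1444 y' 0.0004 Fx 7.65 Fz -7.22 T 0.558 tq [-0.0605  1.6085 -0.0341]
twist [-0.4 -0.1  0. ]
0.38 [-0.0004, 0.003, 0.0008]
0.44 [-0.0004, 0.0066, 0.0018]
```

Request:
send_rows(deltas=[{"grip": 0,"translation": [0,0.0025,0.0004],"twist": [-0.2,0,0]},{"grip": 0,"translation": [0,0.0045,0.001],"twist": [-0.2,0,0]}])

```text
clock: 26.35
eef_pos: [0.503, 0.0075, 0.1439]
tool_rot: [0.691, 0.723, -0.002, -0.003]
ft_force: [-8.4, 0.4, 8.2]
grip_width: -0.0002
```

```bash
python3 -c "
from h import *
d_est()
arc([.38,.44],-.42,.014)"
```

```text
contact above tip mm 12.21800513273774
t 26.35 th 0.375 (21.5 deg) x' 0.0003 z 0.1439 y' 0.0005 Fx 8.40 Fz -8.18 T 0.629 tq [-0.0812  1.6197 -0.0183]
twist [-0.4 -0.1  0. ]
0.38 [-0.0005, 0.0003, 0.0003]
0.44 [-0.0005, 0.0039, 0.0013]
```

Request:
send_rows(deltas=[{"grip": 0,"translation": [0,0.0025,0.0005],"twist": [-0.2,0,0]},{"grip": 0,"translation": [0,0.0045,0.0012],"twist": [-0.2,0,0]}])

```text
clock: 26.6
eef_pos: [0.5057, 0.0076, 0.1433]
tool_rot: [0.691, 0.723, -0.002, -0.003]
ft_force: [-8.4, -0.1, 9.1]
grip_width: 0.0002
```

```bash
python3 -c "
from h import *
d_est()
arc([.38,.44],-.42,.014)"
```

```text
contact above tip mm 10.258205390625442
t 26.60 th 0.420 (24.1 deg) x' 0.0030 z 0.1433 y' 0.0005 Fx 8.41 Fz -9.13 T 0.659 tq [-0.1051  1.6244 -0.0488]
twist [-0.4 -0.1  0. ]
0.38 [-0.0005, -0.0024, -0.0002]
0.44 [-0.0005, 0.0012, 0.0008]
```

Request:
send_rows(deltas=[{"grip": 0,"translation": [0,-0.004,-0.001],"twist": [-0.4,0,0]},{"grip": 0,"translation": [0,-0.006,-0.003],"twist": [-0.4,0,0]},{"grip": 0,"translation": [0,-0.004,-0.003],"twist": [-0.4,0,0]},{"grip": 0,"translation": [0,-0.002,-0.003],"twist": [-0.4,0,0]}])

```text
clock: 27.1
eef_pos: [0.5043, 0.0076, 0.1464]
tool_rot: [0.691, 0.723, 0.001, -0.0]
ft_force: [-0.3, 0.1, 0.3]
grip_width: 0.0001
```

```bash
python3 -c "
from h import *
d_est()
state()"
```

```text
contact above tip mm 90.56343399797456
t 27.10 th 0.396 (22.7 deg) x' 0.0016 z 0.1464 y' 0.0005 Fx 0.33 Fz -0.30 T 0.024 tq [-0.0261  0.0366 -0.0403]
```

Request:
send_rows(deltas=[{"grip": 0,"translation": [0,0.0015,0],"twist": [-0.1,0,0]},{"grip": 0,"translation": [0,0.0025,0],"twist": [-0.1,0,0]}])

```text
clock: 27.35
eef_pos: [0.5066, 0.0077, 0.1462]
tool_rot: [0.691, 0.723, 0.001, 0.0]
ft_force: [-0.7, 0.2, 1.0]
grip_width: -0.0001
```

```bash
python3 -c "
from h import *
d_est()
state()"
```

```text
contact above tip mm -223.70674398686128
t 27.35 th 0.436 (25.0 deg) x' 0.0040 z 0.1462 y' 0.0005 Fx 0.67 Fz -1.03 T 0.058 tq [ 0.0389  0.2837 -0.0182]
```

Request:
send_rows(deltas=[{"grip": 0,"translation": [0,0.0015,0],"twist": [0,0,0]}])

```text
clock: 27.48
eef_pos: [0.5069, 0.0077, 0.146]
tool_rot: [0.691, 0.723, 0.0, -0.001]
ft_force: [-7.6, -0.1, 4.6]
grip_width: -0.0005
```

```bash
python3 -c "
from h import *
d_est()
state()"
```

```text
contact above tip mm 56.8419980970086
t 27.48 th 0.441 (25.3 deg) x' 0.0042 z 0.1460 y' 0.0005 Fx 7.55 Fz -4.58 T 0.530 tq [-0.0722  1.1602 -0.0252]
```

Request:
send_rows(deltas=[{"grip": 0,"translation": [0,0.0015,0.0002],"twist": [0,0,0]}])

```text
clock: 27.6
eef_pos: [0.5069, 0.0077, 0.146]
tool_rot: [0.691, 0.723, -0.001, -0.002]
ft_force: [-5.9, -0.4, 7.0]
grip_width: -0.0
```

```bash
python3 -c "
from h import *
d_est()
state()"
```

```text
contact above tip mm -17.3814757460711
t 27.60 th 0.441 (25.3 deg) x' 0.0043 z 0.1460 y' 0.0005 Fx 5.92 Fz -7.04 T 0.480 tq [-0.0636  1.2976 -0.0092]
```

Request:
send_rows(deltas=[{"grip": 0,"translation": [0,0.002,0.0002],"twist": [0,0,0]},{"grip": 0,"translation": [0,0.0028,0.0004],"twist": [0,0,0]}])

```text
clock: 27.85
eef_pos: [0.5075, 0.0077, 0.1459]
tool_rot: [0.691, 0.723, -0.002, -0.003]
ft_force: [-8.5, -0.5, 8.6]
grip_width: 0.0001
```

```bash
python3 -c "
from h import *
d_est()
state()"
```

```text
contact above tip mm 6.709427857280403
t 27.85 th 0.450 (25.8 deg) x' 0.0048 z 0.1459 y' 0.0005 Fx 8.48 Fz -8.65 T 0.663 tq [-0.0329  1.6788 -0.0137]
```

Request:
send_rows(deltas=[{"grip": 0,"translation": [0,0.0025,0.0003],"twist": [0,0,0]},{"grip": 0,"translation": [0,0.0035,0.0006],"twist": [0,0,0]}])

```text
clock: 28.1
eef_pos: [0.5085, 0.0078, 0.1457]
tool_rot: [0.691, 0.723, -0.004, -0.005]
ft_force: [-8.4, 0.5, 9.0]
grip_width: -0.0003
```

```bash
python3 -c "
from h import *
d_est()
state()"
```

```text
contact above tip mm -1.6691924776125466
t 28.10 th 0.468 (26.8 deg) x' 0.0058 z 0.1457 y' 0.0005 Fx 8.37 Fz -9.03 T 0.669 tq [-0.0372  1.72   -0.0586]
```

Request:
send_rows(deltas=[{"grip": 0,"translation": [0,-0.004,0],"twist": [-0.4,0,0]},{"grip": 0,"translation": [0,-0.01,-0.015],"twist": [-0.4,0,0]},{"grip": 0,"translation": [0,-0.012,-0.065],"twist": [-0.4,0,0]},{"grip": 0,"translation": [0,-0.07,-0.08],"twist": [-0.4,0,0]},{"grip": 0,"translation": [0,-0.13,-0.08],"twist": [-0.4,0,0]}])

```text
clock: 28.72
eef_pos: [0.3803, 0.0018, 0.2297]
tool_rot: [0.691, 0.723, 0.001, -0.0]
ft_force: [-0.8, -0.9, 0.9]
grip_width: -0.0004
```

Request:
send_rows(deltas=[{"grip": 0,"translation": [0,-0.05,0],"twist": [0,0,0]},{"grip": 0,"translation": [0,-0.08,0],"twist": [0,0,0]},{"grip": 0,"translation": [0,-0.09,0],"twist": [0,0,0]},{"grip": 0,"translation": [0,-0.09,0],"twist": [0,0,0]}])

```text
clock: 29.22
eef_pos: [0.2911, -0.0023, 0.2304]
tool_rot: [0.691, 0.723, 0.002, 0.001]
ft_force: [0.4, -0.5, 0.4]
grip_width: -0.0001
```

```bash
python3 -c "
from h import *
state()
t=camera('side');crop(t,'pics/sf.png',200,120,330,220,6);cv2.imwrite('pics/sF.png',t['color'])
t=camera('top');crop(t,'pics/tf.png',190,130,290,250,5);cv2.imwrite('pics/tF.png',t['color'])"
```

```text
t 29.23 th -1.571 (-90.0 deg) x' -0.2118 z 0.2304 y' 0.0003 Fx -0.37 Fz -0.36 T -0.072 tq [ 0.0393 -0.0554 -0.0344]
```

View pics/sf.png

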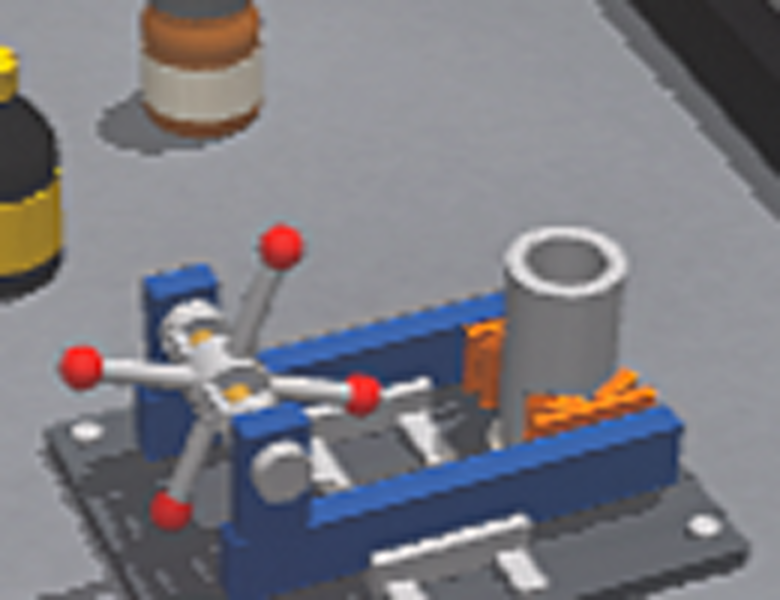

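View pics/tf.png

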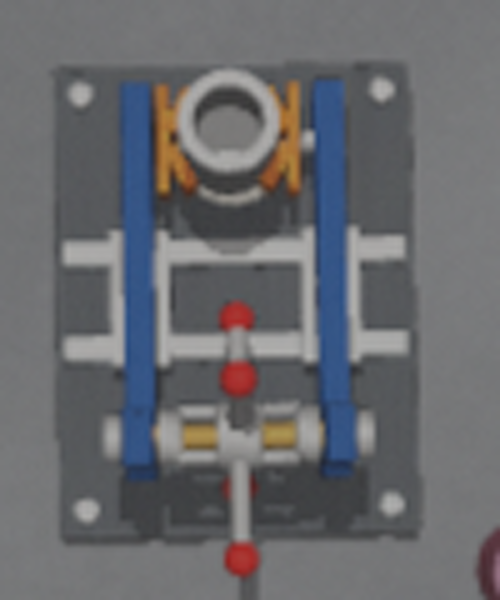

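View pics/sF.png

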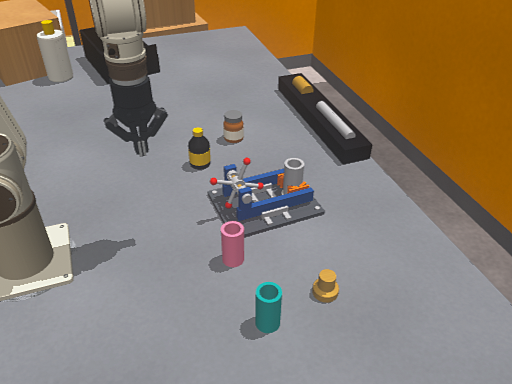

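```bash
python3 - <<'E'
from h import *
a=np.load("t1.npy",allow_pickle=True).item()["color"];t=camera("top");b=t["color"];s=camera("side")
def edges(im):
    # mean profile rows of pad; centroid of blue bar & plate orange
    out=[]
    for y in range(150,168):
        r=im[y].astype(float)
        x=np.arange(195,245)
        w=np.clip(r[x,0]-r[x,2]-30,0,None);xb=(w*x).sum()/w.sum()
        # outermost orange half-level
        o=r[:,2]-r[:,0];j=np.arange(xb.astype(int),245);k=np.argmax(o[j]>40);i=j[k];f=(40-o[i-1])/(o[i]-o[i-1]);out.append((i-1+f)-xb)
    return np.median(out),np.round(out,2)
for im in(a,b): print(*edges(im))
f=lambda p,k,x0,y0:((p[0]+.5)/k-.5+x0,(p[1]+.5)/k-.5+y0)
p,e=tri(t,f((239,379),5,190,130),s,f((281,246),6,200,120));d=p-(HUB-[.0015,0,0]);print(p,e,np.arctan2(d@U,d[2]))
print(bot.get_obs()["joint_vel"],bot.get_obs()["clock"])
c=f((229,119),5,190,130);print(onz(t,c,.107))
E
```

```text
4.828539705037784 [4.86 4.78 4.8  4.8  4.66 4.53 4.45 4.7  4.84 4.8  4.82 4.85 4.91 4.97
 5.01 5.06 5.07 5.17]
3.9386152345580285 [3.83 3.9  3.97 3.95 3.92 3.9  3.93 3.9  3.91 3.92 3.91 3.95 3.94 3.96
 4.   3.98 3.97 3.97]
[0.5267 0.0084 0.1506] 0.0006400411168369461 0.3983713155610483
[ 0.0012  0.0037 -0.0061  0.0023  0.002  -0.0012] 29.425
[0.6575 0.0172 0.107 ]
```

```bash
python3 -c "
from h import *
print(bot.job_done())"
```

```text
the job is handed in; nothing more can be done
None
```

I stood the grey steel sleeve on the seat mark and clamped it between both jaws. The job was handed in at about 29.4 s on the clock, with the arm clear and touching nothing.

**Placing:** I lowered the sleeve until the base plate took its weight, then released it. In the camera it stood within about 2 mm of the mark's centre.

**Clamping:** I turned the turnbuckle through three spoke strokes. The jaws ran free at about 0.35–0.45 N m, then the torque rose to about 0.67 N m. I then let go and pushed the same spoke again. It held at about 0.5 N m and only started to move near 0.66 N m, so it had not backed off.

**Last pictures:** The sleeve is upright with both V pads on it, shifted about 2.4 mm along y as the jaws closed. The spoke leans 0.40 rad. The bottle, jar, fitting and the pink and turquoise look-alikes look undisturbed.

**Checks that disagreed:** The three ways of judging the grip gave different numbers, all inside the 12–40 N band:

| Check | Grip |
|---|---|
| Torque | about 24 N |
| Spring gap in the top picture (coarse, probably reads low) | about 16–20 N |
| Angle turned since the bite (start of bite unclear) | about 22–34 N; fitting the torque rise put it as high as 37 N |

I went by the torque.

Twice during the strokes the finger rode up on a ball. The push rose to about 13 N sideways and 16 N down the first time, and about 22 N and 16 N the second. Each time I backed off and set the finger lower.

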